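# Load and lock the drilling jig

### The job

Get the jig ready for drilling: lay the square wooden blank down in the jig's bed between the side walls, then lower the top plate, rib upward and kept level, over both guide pins until it sits fully down on the side walls, and finally swing the steel locking bar all the way back over the plate's rib. If the bar hangs over the bed at first, swing it aside by its knob. Leave the glue bottle, the sanding block and the log where they are.

Things in the scene. Friction and masses are not known exactly. Their poses are not given: they have to be found in the camera images.
- jig: Drilling jig screwed to the bench; plywood base 104 x 310 x 18 mm. Origin on the bench surface under the middle of the bed; z up, y along the jig towards the bar's post (20 mm thick, at y = +150 mm), x across. Two steel guide pins, 12 mm thick, at x = 0, y = -90 and +90 mm, tops 85 mm up, the last 12 mm tapered; 22 mm collars round their feet stop the blank endways.
- bed (a point): Where the blank's centre lies when it is in the bed: jig x = y = 0, 29 mm up (bed floor at 18 mm); axes as the jig's. Four side walls, tops 41 mm up, at jig y = -70..-50 and +50..+70 mm, from 13.5 to 37 mm either side of the centre line, leave a channel 27 mm wide; between y = -50 and +50 mm it is open to the sides.
- blank_mid (a point): Square dark wooden blank, 22 x 150 x 22 mm, 0.1 kg, lying on the bench. The point is its centre, y along its length. A sanding block lies about 12 mm off its +x side beside its +y half; the -y half is free on both sides.
- plate_grip (a point): Loose plywood top plate, 90 (x) x 210 (y) x 14 mm, 0.3 kg, flat on the bench, with a grip rib on top, 24 (x) x 72 (y) x 36 mm high. The point is the rib's centre, 32 mm above the plate's underside; y along the rib. 15 mm through holes at y = -90 and +90 mm fit the pins, either way round. Seated on the side walls: jig x = y = 0, this point 73 mm up, rib top 91 mm up.
- lock_bar (a joint): Angle of the locking bar about its upright post, rad: 0 = closed against its stop, pointing along jig -y straight over the rib; grows as it swings level towards jig -x, to 1.4 = fully open. It stays where left (about 1 N at the knob moves it). From 1.15 up it is clear of the work. Its underside is 94 mm up, 3 mm over the seated rib.
- bar_pivot (a point): Axis of the locking bar: top of the post, mid-thickness of the bar, 99 mm above the bench.
- bar_knob (a point): Upright round black knob on the end of the locking bar, 20 mm thick and 40 mm tall (104 to 144 mm above the bench); the point is its centre, 124 mm above the bench and 160 mm from the bar's axis. The bar is 22 mm wide and 10 mm thick.
- sanding_block: Bystander: brown rubber sanding block, 52 x 68 x 24 mm; origin at the centre of its underside.
- glue_bottle: Bystander: upright bottle, 66 mm across, 183 mm tall; origin at the centre of its underside.
- log: Bystander: upright piece of log with bark, about 94 mm across, 105 mm tall; origin at the centre of its underside.

How it is judged (in metres and radians):
On the way, in this order (a step that is already met when the one before it is completed fails the run):
1. the blank lies in the bed (x of blank_mid in the frame of jig between -0.005 and 0.005 m and y of blank_mid in the frame of jig between -0.009 and 0.009 m and z of blank_mid in the frame of jig between 0.026 and 0.032 m and angle between the y axis of blank_mid and the y axis of jig, either way round below 0.08 rad), for 0.2 s.
2. the top plate sits down on both pins over the blank (all of step 1 and x of plate_grip in the frame of jig between -0.004 and 0.004 m and y of plate_grip in the frame of jig between -0.004 and 0.004 m and z of plate_grip in the frame of jig between 0.07 and 0.076 m and angle between the y axis of plate_grip and the y axis of jig, either way round below 0.05 rad and angle between plate_grip's own z axis and vertical below 0.04 rad), for 0.2 s.
3. the locking bar is swung over the plate (all of step 2 and value of joint lock_bar below 0.1 rad), for 0.2 s.
At the end, for the whole second after the job is handed in: Blank flat in the bed (5 mm across, 9 mm along, 3 mm in height, 0.08 rad in line); plate level on the side walls over both pins (4 mm across and along, 3 mm in height, 0.05 rad in line, 0.04 rad level); locking bar within 0.1 rad of its closed stop (all of step 3); the robot touches nothing.
It fails at once if the top plate is tipped by more than 0.35 rad (20 degrees) (angle between plate_grip's own z axis and vertical above 0.35 rad).
It fails at once if the sanding block is moved by more than 30 mm (distance of sanding_block from where it was at the start of the episode above 0.03 m).
It fails at once if the glue bottle is moved by more than 30 mm (distance of glue_bottle from where it was at the start of the episode above 0.03 m).
It fails at once if the log is moved by more than 30 mm (distance of log from where it was at the start of the episode above 0.03 m).
It also fails if it takes over 69 s, if anything falls off the work surface, if the arm or the gripper's body presses on something with over 40 N, if the wrist force passes 120 N, or if a joint passes its speed limit or range.

### The arm

A 7-joint arm with a two-finger parallel gripper is mounted at the origin on a cart in front of the work surface, level with it; the furniture and walls round the work are solid. World frame = base frame: x ahead of the robot, y to its left, z up, the work surface at z = 0. Lengths are in mm, angles in degrees, forces in N, time in s.
With the tool pointing down it reaches from about 425 to 875 mm from the base axis. Payload 4.7 kg.
Tool frame: the origin (TCP) lies between the finger pads; the fingertips stand 22 mm ahead of it and the grasp point (between the pads) lies 3 mm ahead of it; x points along the fingers, y is the direction in which the jaws open and shut, and the axes are right-handed (so a half turn about x gives the same grasp; the last joint's range is limited). The gripper opens to 87 mm and grips with 3 to 60 N. Pads are 19 mm wide; open, the fingers measure 117 mm over their backs; the gripper's body (75 mm by 190 mm) begins 51 mm behind the grasp point.
Start: joints at [0.808, 18.392, -4.016, 83.108, 1.295, 78.541, -3.26], TCP at [650.018, -0.024, 244.587] pointing down, gripper open.
Joint ranges: [-163.93, 163.93], [-17.29, 119.83], [-79.2, 71.16], [3.27, 140.29], [-89.18, 269.18], [5.43, 117.66], [-154.24, 154.24]. Speed limits (degrees/s): [147.25, 147.25, 180, 180, 180, 180, 180].

### API

Orientations are given as [roll, pitch, yaw] about the fixed x, y, z axes, in that order (R = Rz(yaw) Ry(pitch) Rx(roll)).
In Python, from bench import arm gives the robot as it stands.
- The arm moves only by the tool servo_tool, never from a script. Its argument "rows" is a list of rows, each an object with "slide": the shift along the tool's x, y, z in m, a list of three; "roll": the turn about the tool's x in rad. In form: [{"slide": [tx, ty, tz], "roll": roll}, ...]. A call has 1 to 20 rows; each row is the pose to reach, as a shift and turn from the pose commanded when the call began, along the tool's axes at that moment; what a row does not reach only later rows make up. A row lasts 1/12 s, in which the tool goes at most 41.7 mm and 7.16 degrees, less where a joint would pass 70% of its speed; a pose out of reach is approached as far as the arm can. A call with a gripper value outside its range is refused whole. "claw" is the finger opening in m, from 0 to 0.087, set as the call begins (left out, the last holds). The fingers move at their own pace and stop on an object; "force" is the grip in N (left out, the last holds). Time passes only in rows, so rows that repeat a pose let the fingers close. It gives the time, the measured TCP pose, the force and the opening at its end, in the units of the state.
- arm.get_obs(): the state, without advancing time (a new reading comes with each control period).
- arm.read_camera(name): name is "scene" or "side" or "wrist"; returns a dict with "frame" (480x640x3 uint8, red, green, blue), "vfov" (degrees; the focal length in pixels is half the picture's height over the tangent of half this angle, whatever the lens; pixels are square), "cx", "cy" (the principal point, pixels), "R" (3x3) and "t" (3): a world point X has camera coordinates R X + t. Camera axes: x right, y down, z forward; pixel columns grow to the right and rows downward; lengths in mm; the calibration is good to about 2 mm. A picture is of the moment at which its call begins. There is no depth.
- arm.finish_job(): hands the job in, once; it reports no verdict.
Trained networks look in a picture, given as the dict that the camera call returned (one of the last four; its "shot" number tells which), for a name from the list of things; names that differ only in an ending like _2 or _b are one class to them, and where a whole thing is asked for, a point or a joint stands for the part that bears it (a point fixed in the world has none). Each returns a list of dicts, best first, with "score" (0 to 1); they miss things now and then, are a little off and sometimes report something else, mostly with a low value. They report only what shows in the picture. A call takes as long as a camera call.
- arm.find_in(picture, label): "xyz" ([x, y, z] in mm, in world coordinates, good to about 4 mm: the middle of the surface that is visible of it).
- arm.mark_of(picture, label): "xyz" ([x, y, z] in mm, in world coordinates, good to about 4 mm: a listed point, or the origin of a listed thing).
The state is a dict: "time_s": time; "joints": joint angles; "qvel": joint speeds; "joint_torque": joint torques, N m; "ee_pos": TCP position; "tcp_rot": TCP orientation; "contact_force": force on the tool from outside, world axes, zero at the start; "wrist_torque": the same for the moment, N m; "grip_width": finger opening in mm.
Only numpy, scipy, OpenCV 4.12 (cv2) and the standard library are available. Lean on these libraries where they do the work, as an engineer would, in place of code of your own. Each camera call takes 0.05 s, during which the arm holds its last target.

## Working session

There is one attempt and no reset: what is moved stays moved. The work goes in short steps, Python scripts to look and compute and a tool call to move; the robot and the scene stay as the last step left them, time stands still between calls to the robot, and variables do not carry over. Pictures are saved under pics/ and viewed, and the job is handed in when it is done.

Besides the shell and the picture viewer there is one more tool, called in YAML: its name, and indented under it one key for each argument. servo_tool: Moves the arm, as the interface text tells. Its arguments: {"type":"object","properties":{"rows":{"type":"array","items":{"type":"object","properties":{"slide":{"type":"array","items":{"type":"number"}},"roll":{"type":"number"}}}},"claw":{"type":"number"},"force":{"type":"number"}},"required":["rows"]}

```bash
mkdir -p pics; ls
cat > h.py <<'E'
import numpy as np, cv2
from bench import arm
def save(p,n):
    cv2.imwrite('pics/'+n+'.png',cv2.cvtColor(p['frame'],cv2.COLOR_RGB2BGR))
def proj(p,X):
    f=240/np.tan(np.radians(p['vfov'])/2)
    c=np.array(p['R'])@np.array(X,float)+np.array(p['t'])
    return np.array([p['cx']+f*c[0]/c[2],p['cy']+f*c[1]/c[2]])
def back(p,uv,z):
    f=240/np.tan(np.radians(p['vfov'])/2)
    d=np.array(p['R']).T@np.array([(uv[0]-p['cx'])/f,(uv[1]-p['cy'])/f,1])
    o=-np.array(p['R']).T@np.array(p['t'])
    return o+d*(z-o[2])/d[2]
E
python3 - <<'E'
from h import *
o=arm.get_obs(); print(o)
for n in ['scene','side','wrist']:
    p=arm.read_camera(n); save(p,n+'0')
    print(n,p['vfov'],p['cx'],p['cy'],np.round(-np.array(p['R']).T@np.array(p['t'])),p.keys())
    for l in ['jig','bed','blank_mid','plate_grip','bar_pivot','bar_knob','sanding_block','glue_bottle','log']:
        r=arm.mark_of(p,l)
        print(l,[(np.round(x['xyz'],1).tolist(),round(x['score'],2)) for x in r[:2]])
print(arm.get_obs()['time_s'])
E
```

```text
pics
{'time_s': 0.0, 'joints': array([ 0.80918424, 18.43937294, -4.01637436, 83.1776156 ,  1.29440354,
       78.53982376, -3.26032036]), 'qvel': array([ 0.1449907 , -0.07179657, -0.03543616, -0.0136498 , -0.11058509,
       -0.00240951, -0.01061117]), 'joint_torque': array([-2.58547143e-04, -4.91284704e+01, -4.03903294e-01, -3.12526345e+01,
       -6.40594075e-02,  4.37659642e-02,  1.61017233e-04]), 'ee_pos': array([ 6.49471526e+02, -5.14662300e-02,  2.43434255e+02]), 'tcp_rot': array([ -87.43626614,   89.88829288, -177.4352802 ]), 'contact_force': array([0.11160161, 0.50909007, 0.10619898]), 'wrist_torque': array([-0.05012166, -0.00418332, -0.00460398]), 'grip_width': 87.2895756626617}
scene 49.100325580953786 315.35138800042415 238.45873683194748 [ -323. -1038.   612.] dict_keys(['frame', 'vfov', 'cx', 'cy', 'R', 't', 'shot'])
jig [([433.5, -321.3, 3.6], 0.67)]
bed [([435.0, -319.5, 26.9], 0.71)]
blank_mid []
plate_grip [([649.7, -183.2, 32.6], 0.64), ([411.1, -529.1, -3.6], 0.53)]
bar_pivot [([566.1, -390.2, 99.9], 0.59)]
bar_knob [([559.9, -225.3, 122.0], 0.87)]
sanding_block [(
[... 296 characters left out ...]
2.9, 28.8], 0.85)]
blank_mid [([502.8, 16.6, 14.7], 0.96), ([568.5, -389.2, 98.7], 0.28)]
plate_grip [([644.1, -183.9, 35.5], 0.58)]
bar_pivot [([570.2, -388.8, 98.3], 0.64)]
bar_knob [([561.5, -232.7, 118.6], 0.97)]
sanding_block [([491.2, -45.7, -0.5], 0.93), ([409.9, -525.4, 0.8], 0.18)]
glue_bottle [([386.8, -112.9, 0.2], 0.61)]
log [([411.3, -522.7, -2.4], 0.96)]
wrist 71.02229147677102 319.2699221638673 231.78638826794952 [650.  77. 385.] dict_keys(['frame', 'vfov', 'cx', 'cy', 'R', 't', 'shot'])
jig []
bed []
blank_mid [([506.4, 16.5, 14.6], 0.82)]
plate_grip [([647.0, -179.6, 27.9], 0.57)]
bar_pivot []
bar_knob []
sanding_block [([490.6, -50.6, -1.4], 0.89)]
glue_bottle []
log []
1.5
```

View pics/scene0.png

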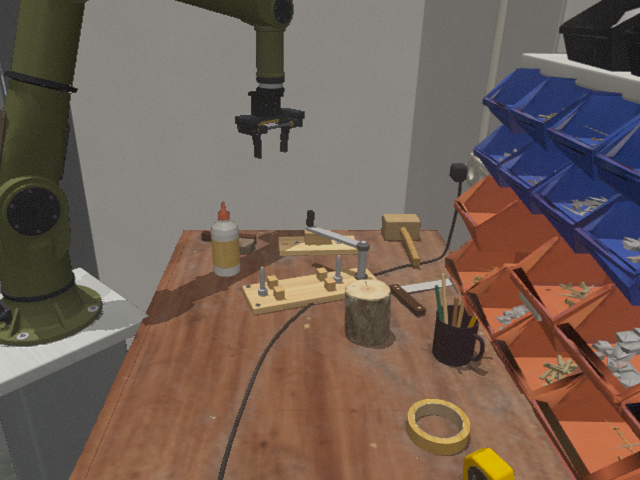

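View pics/side0.png

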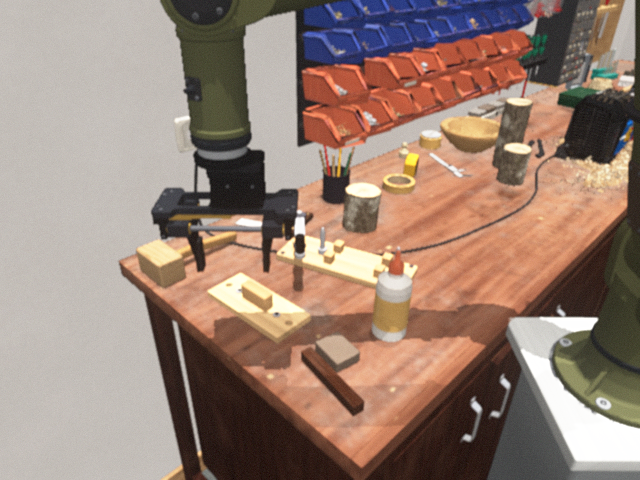

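View pics/wrist0.png

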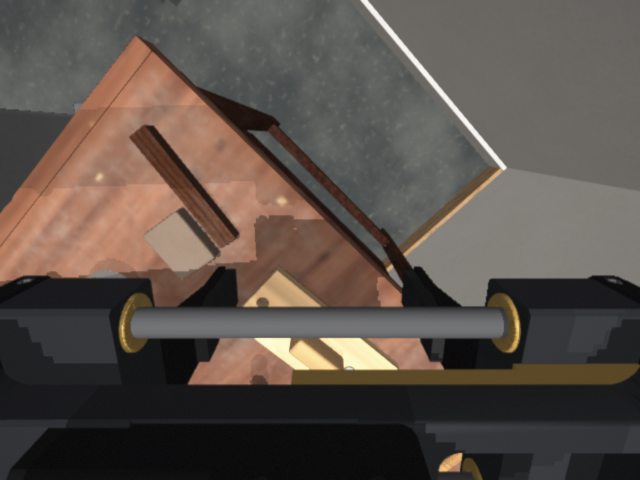

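Run:
```python
import cv2
i=cv2.imread('pics/side0.png'); 
cv2.imwrite('pics/side0z.png',cv2.resize(i[220:430,190:430],None,fx=3.3,fy=2.85 if 0 else 2.8,interpolation=cv2.INTER_CUBIC)[:600,:800])
cv2.imwrite('pics/side0p.png',cv2.resize(i[265:345,200:320],None,fx=6.5,fy=6.5,interpolation=cv2.INTER_CUBIC))
cv2.imwrite('pics/side0b.png',cv2.resize(i[330:415,290:410],None,fx=6.5,fy=6.5,interpolation=cv2.INTER_CUBIC))
cv2.imwrite('pics/side0j.png',cv2.resize(i[205:295,270:425],None,fx=5,fy=5,interpolation=cv2.INTER_CUBIC))
i=cv2.imread('pics/wrist0.png'); cv2.imwrite('pics/wrist0z.png',cv2.resize(i[110:390,90:400],None,fx=2,fy=2,interpolation=cv2.INTER_CUBIC))
```

```text
(no output)
```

View pics/side0p.png

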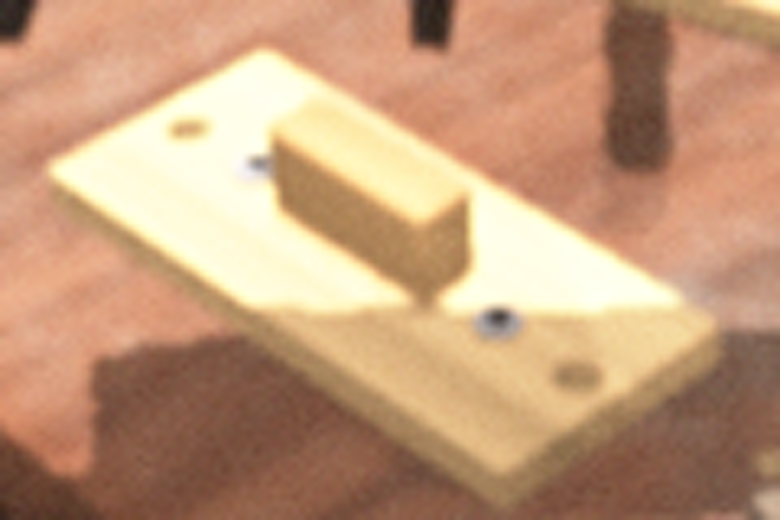

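View pics/side0b.png

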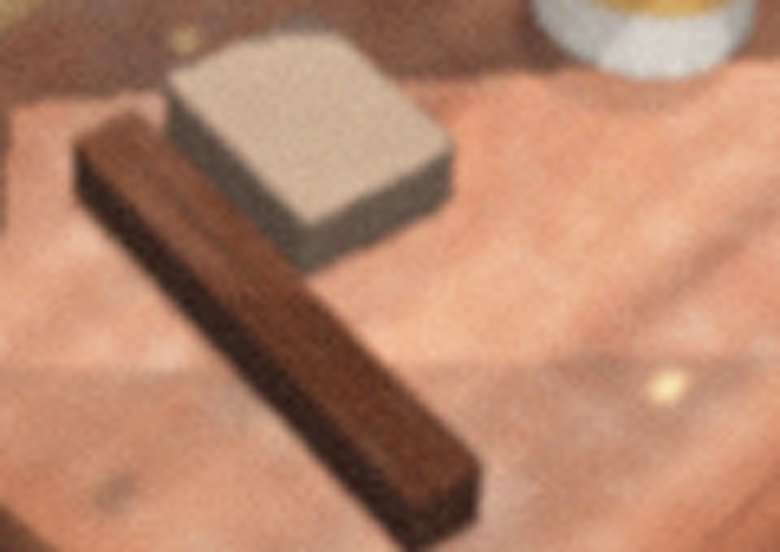

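View pics/side0j.png

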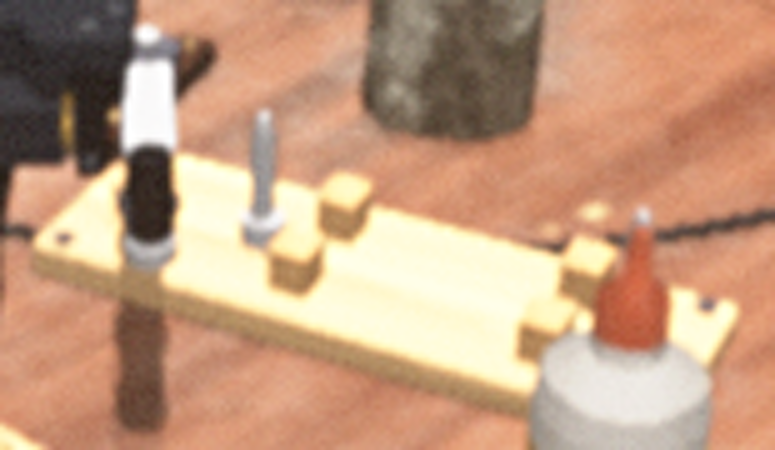

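View pics/wrist0z.png

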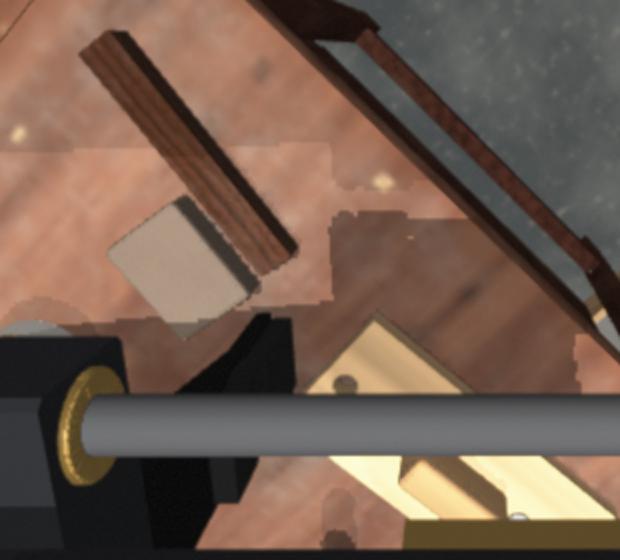

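Run:
```python
from h import *
s=arm.read_camera('side'); w=arm.read_camera('wrist'); c=arm.read_camera('scene')
B=lambda p,z,off,k,L:np.round([back(p,(off[0]+u/k,off[1]+v/k),z)[:2] for u,v in L],1).tolist()
print('plate corners',B(s,14,(200,265),6.5,[(50,168),(262,48),(718,322),(500,480)]))
print('holes',B(s,14,(200,265),6.5,[(188,128),(577,377)]))
print('rib',B(s,50,(200,265),6.5,[(272,128),(318,95),(468,190),(420,222)]))
print('blank',B(s,22,(290,330),6.5,[(75,150),(135,113),(478,465),(415,508)]))
print('sand',B(s,24,(290,330),6.5,[(168,82),(350,38),(450,148),(308,222)]))
print('pin+',B(s,85,(270,205),5,[(263,112)]),'collar',B(s,18,(270,205),5,[(262,232)]))
print('screws',B(s,18,(270,205),5,[(64,238),(707,303)]))
print('knob top',B(s,144,(270,205),5,[(152,150)]))
print('w blank',B(w,22,(90,110),2,[(80,52),(112,30),(297,250),(262,276)]))
print('w rib',B(w,50,(90,110),2,[(402,458),(420,458)]), 'hole',B(w,14,(90,110),2,[(345,384)]))
print('w sand',B(w,24,(90,110),2,[(108,252),(182,197),(258,290),(186,338)]))
for z,L in [(85,[(262,268),(338,256)])]: print('scene pin tops',B(c,85,(0,0),1,L))
i=c['frame'][:,:,::-1]
cv2.imwrite('pics/scene1j.png',cv2.resize(i[195:320,190:400],None,fx=3.8,fy=3.8,interpolation=cv2.INTER_CUBIC))
print(arm.get_obs()['time_s'])
```

```text
plate corners [[752.3, -219.1], [693.8, -287.0], [537.7, -145.1], [598.3, -75.4]]
holes [[711.7, -241.2], [578.8, -119.6]]
rib [[675.4, -192.6], [663.4, -210.1], [612.8, -162.2], [625.7, -146.6]]
blank [[551.8, -30.9], [535.9, -45.2], [451.6, 74.9], [467.6, 87.9]]
sand [[526.9, -55.3], [475.9, -73.5], [450.9, -30.4], [490.1, -2.9]]
pin+ [[513.2, -365.5]] collar [[512.6, -369.6]]
screws [[604.9, -362.9], [312.7, -313.2]]
knob top [[558.8, -230.7]]
w blank [[453.2, 74.8], [471.4, 85.6], [558.7, -32.4], [537.7, -47.9]]
w rib [[617.4, -147.9], [627.7, -147.9]] hole [[580.3, -120.3]]
w sand [[453.2, -33.0], [498.2, -1.5], [535.4, -55.6], [491.0, -85.3]]
scene pin tops [[351.0, -286.2], [512.2, -364.6]]
1.65
```

View pics/scene1j.png

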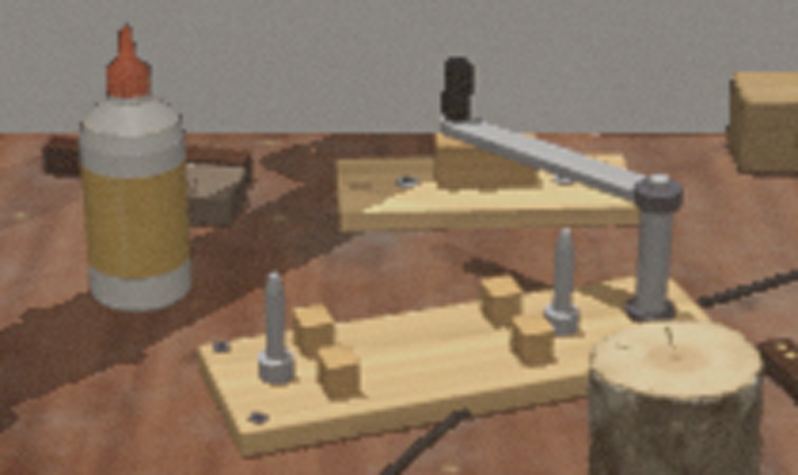

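```bash
cat >> h.py <<'E'
from scipy.spatial.transform import Rotation as Ro
def pose():
    o=arm.get_obs(); r,p,y=o['tcp_rot']
    return np.array(o['ee_pos']),Ro.from_euler('xyz',[r,p,y],degrees=True).as_matrix(),o
def plan(target,jaw=None,verbose=1):
    """slide (m, tool axes) & roll(rad) to bring TCP to target with jaw axis at world angle jaw (deg, mod 180)"""
    P,R,o=pose(); s=R.T@(np.array(target,float)-P)/1000
    cur=np.degrees(np.arctan2(R[1,1],R[0,1])); roll=0
    if jaw is not None:
        d=(jaw-cur+90)%180-90   # world ccw turn; tool x down => roll negative
        roll=-np.radians(d)
    print('t',round(o['time_s'],2),'P',P.round(1),'jaw',round(cur,2),'slide',s.round(4).tolist(),'roll',round(roll,4),'w',round(o['grip_width'],1),'F',np.round(o['contact_force'],1),'j7',round(o['joints'][6],1))
E
python3 - <<'E'
from h import *
P,R,o=pose(); print(R.round(3))
s=arm.read_camera('side')
for uv in [(258,162),(498,322)]: print('screw',back(s,(200+uv[0]/6.5,265+uv[1]/6.5),14).round(1))
plan([532,-228,200],0)
plan([532,-228,134],0)
E
```

```text
[[ 0.  1. -0.]
 [-0. -0. -1.]
 [-1.  0.  0.]]
screw [ 686.5 -223.1   14. ]
screw [ 603.8 -144.4   14. ]
t 1.7 P [650.   -0.  244.6] jaw 0.0 slide [0.0446, -0.118, 0.228] roll 0.0 w 87.3 F [-0.5  0.7  0.4] j7 -3.3
t 1.7 P [650.   -0.  244.6] jaw 0.0 slide [0.1106, -0.118, 0.228] roll 0.0 w 87.3 F [-0.5  0.7  0.4] j7 -3.3
```

servo_tool:
  rows:
    - {"slide": [0.045, -0.09, 0.23], "roll": 0}
    - {"slide": [0.045, -0.09, 0.23], "roll": 0}
    - {"slide": [0.045, -0.09, 0.23], "roll": 0}
    - {"slide": [0.045, -0.09, 0.23], "roll": 0}
    - {"slide": [0.045, -0.09, 0.23], "roll": 0}
    - {"slide": [0.045, -0.09, 0.23], "roll": 0}
    - {"slide": [0.045, -0.09, 0.23], "roll": 0}
    - {"slide": [0.045, -0.09, 0.23], "roll": 0}

```text
time_s: 2.37
ee_pos: [558.0, -234.0, 199.1]
tcp_rot: [-50.6, 89.9, -141.0]
contact_force: [0.3, 1.0, -0.6]
grip_width: 87.2
```

Run:
```python
from h import *
plan([560,-230,134],0)
s=arm.read_camera('side'); w=arm.read_camera('wrist'); save(w,'w1');save(s,'s1')
for p in (s,w):
  for l in ['bar_knob','bar_pivot','jig','bed','plate_grip']:
    print(l,[(np.round(x['xyz'],1).tolist(),round(x['score'],2)) for x in arm.mark_of(p,l)[:2]])
```

```text
t 2.37 P [ 558.  -234.   199.1] jaw -0.41 slide [0.0651, 0.0021, -0.0041] roll -0.0071 w 87.2 F [ 0.3  1.  -0.6] j7 20.5
bar_knob []
bar_pivot [([568.3, -391.0, 98.3], 0.86)]
jig [([433.8, -324.7, 0.2], 0.85)]
bed [([435.8, -318.5, 28.7], 0.91)]
plate_grip [([643.5, -183.4, 35.0], 0.56)]
bar_knob [([563.2, -233.3, 125.6], 0.68)]
bar_pivot []
jig [([437.9, -323.5, -1.7], 0.61)]
bed [([435.1, -322.7, 32.3], 0.95)]
plate_grip [([644.4, -176.8, 30.2], 0.89)]
```

View pics/w1.png

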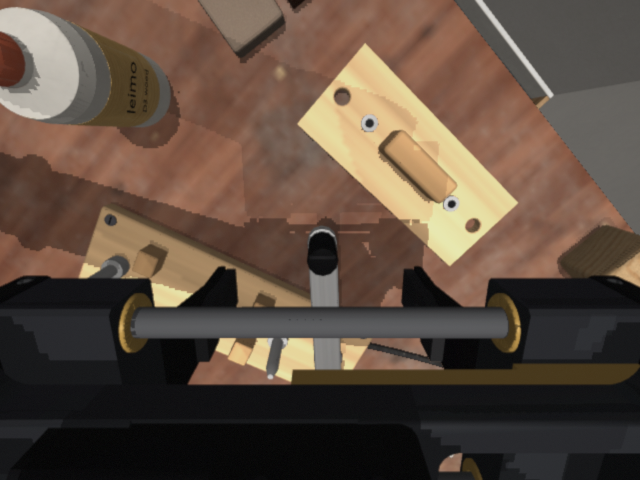

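Run:
```python
from h import *
w=arm.read_camera('wrist')
for uv,z in [((342,97),14),((473,225),14),((322,238),144),((117,265),85),((365,44),14),((298,124),14),((518,205),14),((450,265),14)]: print(uv,back(w,uv,z).round(1))
```

```text
(342, 97) [ 580.2 -120.7   14. ]
(473, 225) [ 713.8 -240.2   14. ]
(322, 238) [ 561.5 -213.6  144. ]
(117, 265) [ 395.6 -255.2   85. ]
(365, 44) [599.2 -77.8  14. ]
(298, 124) [ 540. -144.   14.]
(518, 205) [ 755.5 -219.8   14. ]
(450, 265) [ 695.5 -283.2   14. ]
```

servo_tool:
  rows:
    - {"slide": [0.03, 0.002, -0.002], "roll": 0}
    - {"slide": [0.065, 0.002, -0.002], "roll": 0}
    - {"slide": [0.065, 0.002, -0.002], "roll": 0}

```text
time_s: 3.27
ee_pos: [557.9, -226.3, 128.1]
tcp_rot: [-109.3, 89.4, 160.7]
contact_force: [-1.6, 1.2, -2.4]
grip_width: 86.7
```

servo_tool:
  rows:
    - {"slide": [0, 0, 0], "roll": 0}
    - {"slide": [0, 0, 0], "roll": 0}
    - {"slide": [0, 0, 0], "roll": 0}
    - {"slide": [0, 0, 0], "roll": 0}
    - {"slide": [0, 0, 0], "roll": 0}
    - {"slide": [0, 0, 0], "roll": 0}
  claw: 0.026
  force: 10

```text
time_s: 3.77
ee_pos: [562.6, -228.2, 135.7]
tcp_rot: [71.8, 89.9, -18.2]
contact_force: [-1.2, -0.5, 0.2]
grip_width: 55.2
```

servo_tool:
  rows:
    - {"slide": [0, 0, 0], "roll": 0}
    - {"slide": [0, 0, 0], "roll": 0}
    - {"slide": [0, 0, 0], "roll": 0}
    - {"slide": [0, 0, 0], "roll": 0}
    - {"slide": [0, 0, 0], "roll": 0}

```text
time_s: 4.18
ee_pos: [562.0, -228.0, 134.5]
tcp_rot: [-176.7, 90.0, 93.3]
contact_force: [0.6, 1.0, -0.1]
grip_width: 27.8
```

Run:
```python
from h import *
plan([593,-231,134],0)
s=arm.read_camera('scene'); save(s,'c2')
i=s['frame'][:,:,::-1]
cv2.imwrite('pics/c2z.png',cv2.resize(i[120:320,200:460],None,fx=3,fy=3,interpolation=cv2.INTER_CUBIC))
```

```text
t 4.18 P [ 562.  -228.   134.5] jaw 0.0 slide [0.0005, 0.031, 0.003] roll 0.0 w 27.8 F [ 0.6  1.  -0.1] j7 20.3
```

View pics/c2z.png

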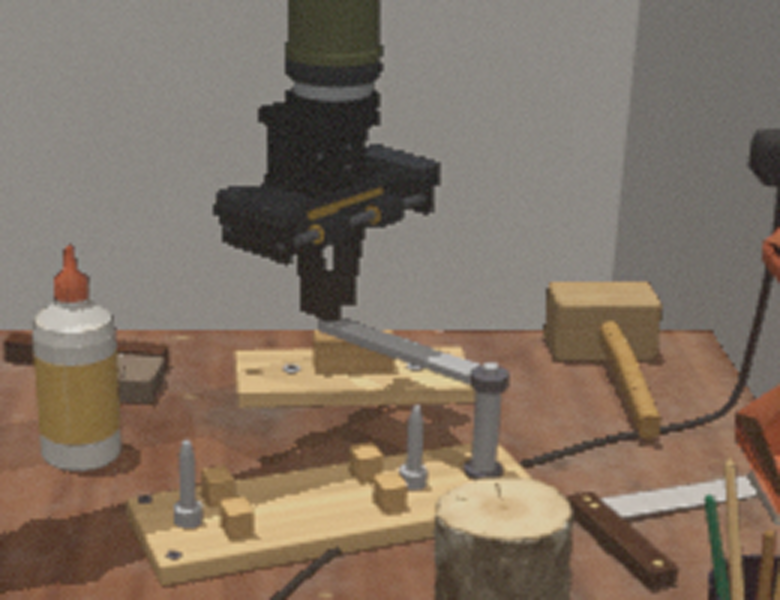

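servo_tool:
  rows:
    - {"slide": [0, 0.012, 0], "roll": 0}
    - {"slide": [0, 0.024, 0], "roll": 0}
    - {"slide": [0, 0.037, 0.001], "roll": 0}
    - {"slide": [0, 0.037, 0.001], "roll": 0}
    - {"slide": [0, 0.037, 0.001], "roll": 0}

```text
time_s: 4.65
ee_pos: [599.0, -228.8, 134.2]
tcp_rot: [-111.3, 90.0, 158.7]
contact_force: [0.0, -0.8, -0.6]
grip_width: 25.7
```

servo_tool:
  rows:
    - {"slide": [-0.04, 0, 0], "roll": 0}
    - {"slide": [-0.08, 0, 0], "roll": 0}
    - {"slide": [-0.1, -0.03, -0.02], "roll": 0}
    - {"slide": [-0.1, -0.06, -0.05], "roll": 0}
  claw: 0.087

```text
time_s: 4.98
ee_pos: [541.1, -183.2, 240.1]
tcp_rot: [64.1, 89.4, -26.2]
contact_force: [1.0, 0.7, 0.3]
grip_width: 45.2
```

Run:
```python
from h import *
s=arm.read_camera('scene'); save(s,'c3'); d=arm.read_camera('side'); w=arm.read_camera('wrist')
i=s['frame'][:,:,::-1]
cv2.imwrite('pics/c3z.png',cv2.resize(i[120:320,200:460],None,fx=3,fy=3,interpolation=cv2.INTER_CUBIC))
for p in (s,d,w):
  for l in ['bar_knob','bar_pivot','plate_grip','blank_mid']:
    print(l,[(np.round(x['xyz'],1).tolist(),round(x['score'],2)) for x in arm.mark_of(p,l)[:1]])
b=np.array([.5794,-.815])
t=np.array([503.5,20])-15*b
plan([*t,100],35.4)
plan([*t,26],35.4)
```

```text
bar_knob [([597.9, -230.0, 121.4], 0.61)]
bar_pivot [([566.7, -390.1, 100.5], 0.57)]
plate_grip [([652.8, -181.9, 35.2], 0.75)]
blank_mid []
bar_knob [([595.9, -234.1, 120.1], 0.62)]
bar_pivot [([568.5, -389.3, 100.8], 0.75)]
plate_grip [([644.0, -182.5, 33.9], 0.8)]
blank_mid [([504.8, 19.4, 15.0], 0.95)]
bar_knob []
bar_pivot []
plate_grip [([644.0, -182.5, 31.6], 0.69)]
blank_mid [([504.8, 18.0, 12.5], 0.98)]
t 5.73 P [ 539.7 -179.7  234.3] jaw -0.01 slide [0.1343, -0.0449, -0.212] roll -0.618 w 86.6 F [-0.5  0.5  0.8] j7 16.0
t 5.73 P [ 539.7 -179.7  234.3] jaw -0.01 slide [0.2083, -0.0448, -0.212] roll -0.618 w 86.6 F [-0.5  0.5  0.8] j7 16.0
```

View pics/c3z.png

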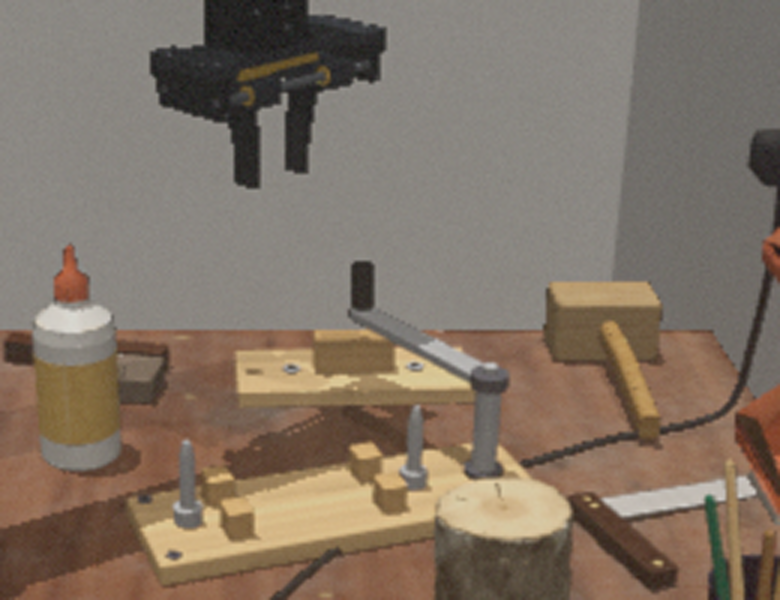

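servo_tool:
  rows:
    - {"slide": [0.01, -0.045, -0.211], "roll": -0.618}
    - {"slide": [0.02, -0.045, -0.211], "roll": -0.618}
    - {"slide": [0.04, -0.045, -0.211], "roll": -0.618}
    - {"slide": [0.06, -0.045, -0.211], "roll": -0.618}
    - {"slide": [0.1, -0.045, -0.211], "roll": -0.618}
    - {"slide": [0.135, -0.045, -0.211], "roll": -0.618}
    - {"slide": [0.135, -0.045, -0.211], "roll": -0.618}
    - {"slide": [0.135, -0.045, -0.211], "roll": -0.618}
  claw: 0.087

```text
time_s: 6.4
ee_pos: [489.2, 34.2, 93.9]
tcp_rot: [-127.7, 89.3, 178.0]
contact_force: [-2.1, 0.0, 0.2]
grip_width: 87.2
```

Run:
```python
from h import *
w=arm.read_camera('wrist'); save(w,'w4'); d=arm.read_camera('side')
for p in (w,d): print([(np.round(x['xyz'],1).tolist(),round(x['score'],2)) for x in arm.mark_of(p,'blank_mid')[:2]])
b=np.array([.5794,-.815])
t=np.array([504,19.5])-15*b
plan([*t,26],35.4)
```

```text
[([503.1, 17.5, 14.3], 0.84)]
[([504.5, 14.8, 14.9], 0.75)]
t 6.6 P [496.6  30.3 101.8] jaw 35.31 slide [0.0758, -0.0004, -0.0021] roll -0.0015 w 86.7 F [-0.8  0.2  0.5] j7 27.5
```

View pics/w4.png

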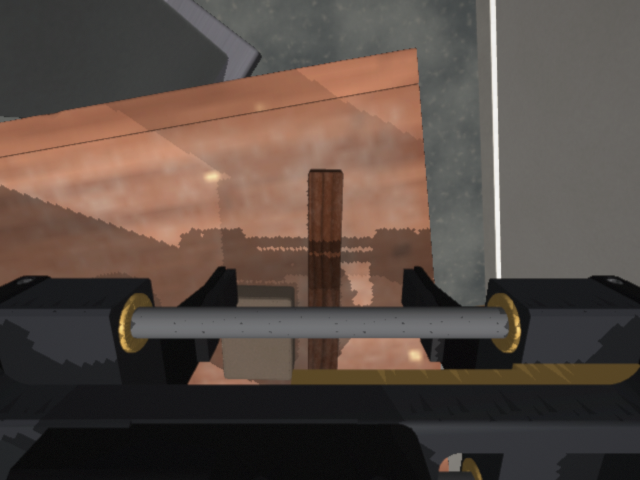

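Run:
```python
from h import *
w=arm.read_camera('wrist'); P,R,o=pose()
for n,uv,z in [('end',(325,171),22),('blk corner',(293,287),24),('blk2',(222,287),24),('blk3',(293,380),24),('mid',(324,360),22)]:
    X=back(w,uv,z); print(n,X.round(1),'tool',(R.T@(X-P)).round(1))
```

```text
end [468.5  76.5  22. ] tool [ 79.9   3.4 -54.3]
blk corner [497.2  -2.6  24. ] tool [ 78.1 -18.8  26.8]
blk2 [456.2 -31.6  24. ] tool [ 77.9 -69.1  26.8]
blk3 [541.4 -67.9  24. ] tool [ 78.3 -20.5 105.6]
mid [551.4 -40.5  22. ] tool [80.3  3.4 88.9]
```

servo_tool:
  rows:
    - {"slide": [0.035, 0.002, 0], "roll": 0}
    - {"slide": [0.065, 0.002, 0], "roll": 0}
    - {"slide": [0.076, 0.002, 0], "roll": 0}
    - {"slide": [0.076, 0.002, 0], "roll": 0}

```text
time_s: 6.98
ee_pos: [496.6, 31.5, 23.9]
tcp_rot: [-87.2, 90.0, -141.9]
contact_force: [0.3, 0.3, 1.1]
grip_width: 87.1
```

servo_tool:
  rows:
    - {"slide": [0, 0, 0], "roll": 0}
    - {"slide": [0, 0, 0], "roll": 0}
    - {"slide": [0, 0, 0], "roll": 0}
    - {"slide": [0, 0, 0], "roll": 0}
    - {"slide": [0, 0, 0], "roll": 0}
    - {"slide": [0, 0, 0], "roll": 0}
    - {"slide": [0, 0, 0], "roll": 0}
    - {"slide": [0, 0, 0], "roll": 0}
    - {"slide": [0, 0, 0], "roll": 0}
    - {"slide": [0, 0, 0], "roll": 0}
    - {"slide": [0, 0, 0], "roll": 0}
    - {"slide": [0, 0, 0], "roll": 0}
    - {"slide": [0, 0, 0], "roll": 0}
    - {"slide": [0, 0, 0], "roll": 0}
  claw: 0.015
  force: 30

```text
time_s: 8.15
ee_pos: [496.0, 32.5, 23.5]
tcp_rot: [-100.7, 90.0, -155.3]
contact_force: [-1.0, -0.0, 1.1]
grip_width: 21.9
```

Run:
```python
from h import *
w=arm.read_camera('wrist'); save(w,'w5'); P,R,o=pose()
print(P,o['grip_width'],o['contact_force'])
```

```text
[495.97115992  32.47763179  23.50369854] 21.485687249287654 [-0.74885115 -0.50608441  0.42697464]
```

View pics/w5.png

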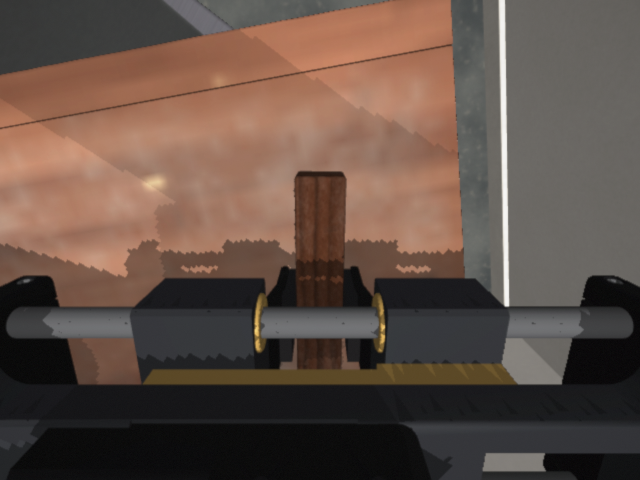

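Run:
```python
from h import *
w=arm.read_camera('wrist'); P,R,o=pose()
for uv in [(296,173),(344,173),(320,173),(322,360),(297,360),(344,360)]:
    X=back(w,uv,22); print(uv,X.round(1),'tool',(R.T@(X-P)).round(1))
ang=np.radians(-26); y=np.array([np.cos(ang),np.sin(ang)])
C=np.array([432.8,-324.0])
t=C-18*y
print(R.round(3))
plan([*t,150],64)
```

```text
(296, 173) [452.4  76.9  22. ] tool [  1.5  -9.8 -61.5]
(344, 173) [468.7  88.5  22. ] tool [  1.5  10.2 -61.5]
(320, 173) [460.5  82.7  22. ] tool [  1.5   0.2 -61.5]
(322, 360) [514.3   8.9  22. ] tool [ 1.5  1.3 29.8]
(297, 360) [504.3   1.8  22. ] tool [  1.5 -11.   29.8]
(344, 360) [523.1  15.2  22. ] tool [ 1.5 12.2 29.8]
[[-0.     0.815  0.579]
 [-0.     0.579 -0.815]
 [-1.    -0.    -0.   ]]
t 8.25 P [496.   32.4  23.5] jaw 35.4 slide [-0.1264, -0.2666, 0.2381] roll -0.4991 w 21.6 F [-1.1 -0.1  0.9] j7 26.0
```

servo_tool:
  rows:
    - {"slide": [-0.02, 0, 0], "roll": 0}
    - {"slide": [-0.06, 0, 0], "roll": 0}
    - {"slide": [-0.1, 0, 0], "roll": 0}
    - {"slide": [-0.14, 0, 0], "roll": -0.05}
    - {"slide": [-0.18, -0.01, 0.01], "roll": -0.15}
    - {"slide": [-0.215, -0.03, 0.025], "roll": -0.25}
    - {"slide": [-0.215, -0.06, 0.05], "roll": -0.35}
    - {"slide": [-0.215, -0.09, 0.075], "roll": -0.45}
    - {"slide": [-0.215, -0.12, 0.105], "roll": -0.499}
    - {"slide": [-0.215, -0.15, 0.13], "roll": -0.499}
    - {"slide": [-0.215, -0.18, 0.16], "roll": -0.499}
    - {"slide": [-0.215, -0.21, 0.19], "roll": -0.499}
    - {"slide": [-0.215, -0.24, 0.215], "roll": -0.499}
    - {"slide": [-0.2, -0.266, 0.238], "roll": -0.499}
    - {"slide": [-0.17, -0.266, 0.238], "roll": -0.499}
    - {"slide": [-0.146, -0.266, 0.238], "roll": -0.499}
    - {"slide": [-0.146, -0.266, 0.238], "roll": -0.499}
    - {"slide": [-0.146, -0.266, 0.238], "roll": -0.499}
    - {"slide": [-0.146, -0.266, 0.238], "roll": -0.499}

```text
time_s: 9.83
ee_pos: [418.3, -315.5, 170.9]
tcp_rot: [-4.9, 89.9, -30.8]
contact_force: [-0.3, 0.0, 0.5]
grip_width: 21.7
```

Run:
```python
from h import *
w=arm.read_camera('wrist'); save(w,'w6'); s=arm.read_camera('scene'); save(s,'c6'); d=arm.read_camera('side'); save(d,'s6')
for p in (w,s,d):
  for l in ['bed','jig','bar_pivot','blank_mid']:
    print(l,[(np.round(x['xyz'],1).tolist(),round(x['score'],2)) for x in arm.mark_of(p,l)[:2]])
plan([417,-316,150],64)
i=s['frame'][:,:,::-1]
cv2.imwrite('pics/c6z.png',cv2.resize(i[120:320,200:460],None,fx=3,fy=3,interpolation=cv2.INTER_CUBIC))
i=d['frame'][:,:,::-1]
cv2.imwrite('pics/s6z.png',cv2.resize(i[130:330,260:460],None,fx=3,fy=3,interpolation=cv2.INTER_CUBIC))
```

```text
bed []
jig []
bar_pivot []
blank_mid []
bed [([435.8, -322.2, 26.5], 0.61), ([433.8, -321.2, 2.2], 0.38)]
jig [([434.4, -319.8, 4.0], 0.81), ([489.2, -45.9, -3.6], 0.56)]
bar_pivot [([567.6, -388.7, 101.6], 0.94)]
blank_mid [([432.1, -319.8, 162.9], 0.88)]
bed [([434.9, -320.8, 26.2], 0.98)]
jig [([434.5, -323.1, 4.9], 0.67)]
bar_pivot [([569.3, -387.5, 100.3], 0.75)]
blank_mid [([433.7, -324.2, 160.6], 0.78)]
t 10.58 P [ 417.2 -315.5  169.5] jaw 64.0 slide [0.0195, -0.0005, -0.0] roll -0.0001 w 21.6 F [-0.2  0.1 -0.7] j7 99.2
```

View pics/w6.png

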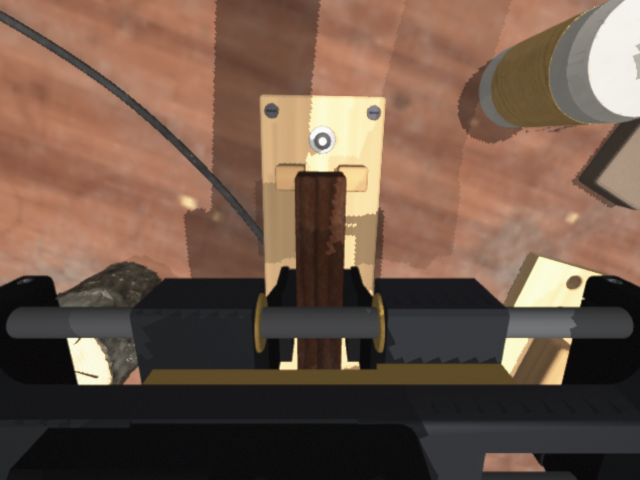

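View pics/c6z.png

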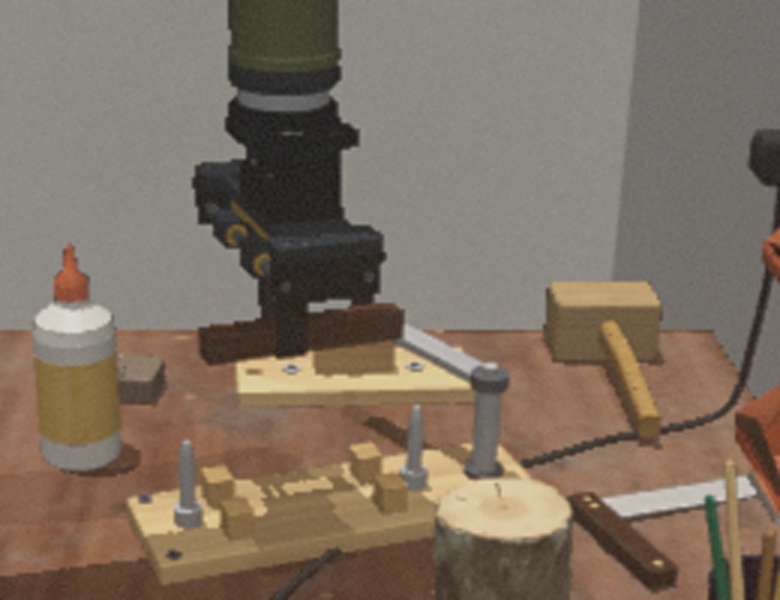

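View pics/s6z.png

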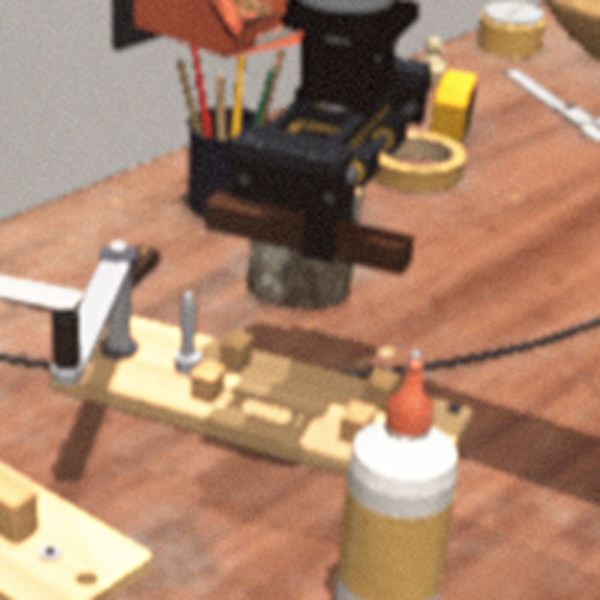

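Run:
```python
from h import *
i=cv2.imread('pics/w6.png'); cv2.imwrite('pics/w6z.png',cv2.resize(i[85:285,230:420],None,fx=3,fy=3,interpolation=cv2.INTER_CUBIC))
w=arm.read_camera('wrist'); P,R,o=pose(); print(P)
T=lambda uv,z:(R.T@(back(w,uv,z)-P)).round(1)[1:]
print('screws z18 (y=?)',T((271,111),18),T((374,112),18))
print('pin top',T((322,142),85),'collar',T((321,139),27))
print('corner',T((260,95),18),T((386,97),18))
z=P[2]-1.5
print('blank',T((296,173),z),T((344,173),z))
```

```text
[ 417.25593857 -315.49971797  169.54145967]
screws z18 (y=?) [-39.4 -95.2] [ 44.8 -94.5]
pin top [  1.9 -72.1] collar [  1.5 -73.3]
corner [ -47.8 -107.4] [  54.  -105.9]
blank [ -9.5 -61.4] [ 10.5 -61.4]
```

View pics/w6z.png

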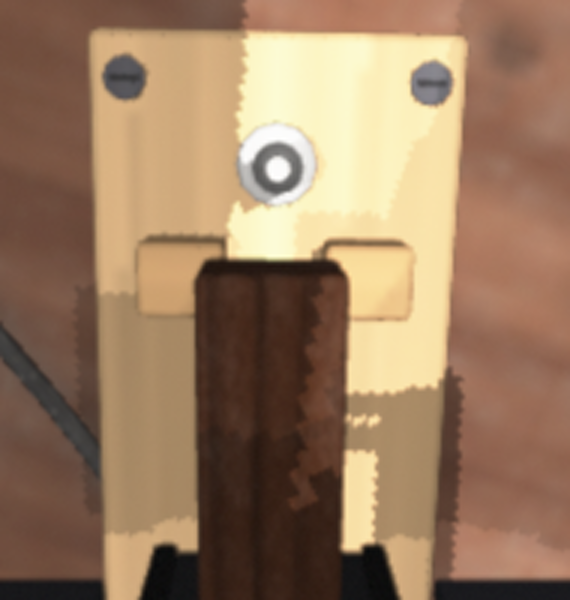

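servo_tool:
  rows:
    - {"slide": [0.02, 0.001, 0.002], "roll": 0.01}
    - {"slide": [0.05, 0.001, 0.002], "roll": 0.01}
    - {"slide": [0.08, 0.001, 0.002], "roll": 0.01}
    - {"slide": [0.096, 0.001, 0.002], "roll": 0.01}
    - {"slide": [0.096, 0.001, 0.002], "roll": 0.01}
    - {"slide": [0.096, 0.001, 0.002], "roll": 0.01}

```text
time_s: 11.13
ee_pos: [419.0, -315.2, 73.1]
tcp_rot: [-179.9, 89.9, 153.5]
contact_force: [0.5, -0.7, -0.7]
grip_width: 22.0
```

Run:
```python
from h import *
w=arm.read_camera('wrist'); save(w,'w7'); s=arm.read_camera('scene'); P,R,o=pose(); print(P,o['contact_force'],o['grip_width'])
i=w['frame'][:,:,::-1]; cv2.imwrite('pics/w7z.png',cv2.resize(i[60:290,220:430],None,fx=2.6,fy=2.6,interpolation=cv2.INTER_CUBIC))
i=s['frame'][:,:,::-1]
cv2.imwrite('pics/c7z.png',cv2.resize(i[190:320,230:380],None,fx=4.5,fy=4.5,interpolation=cv2.INTER_CUBIC))
```

```text
[ 420.55796733 -316.24479233   75.06747676] [ 0.43976701 -0.11292846 -0.33229427] 21.83529814258756
```

View pics/w7z.png

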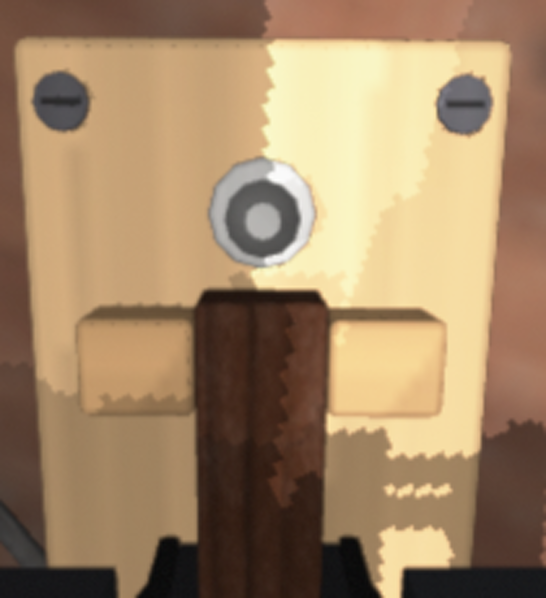

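View pics/c7z.png

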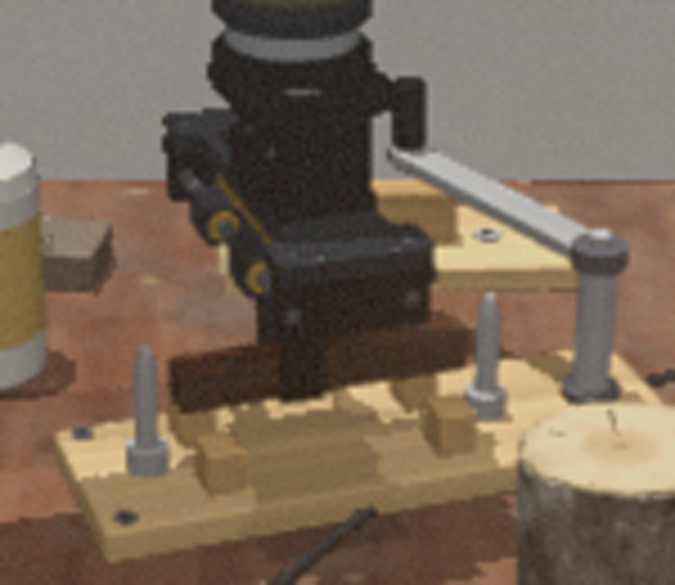

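Run:
```python
from h import *
w=arm.read_camera('wrist'); P,R,o=pose(); print(P,o['time_s'])
T=lambda u,v,z:(R.T@(back(w,(220+u/2.6,60+v/2.6),z)-P)).round(1)[1:]
print('pin',T(263,220,85),'collar near edge',[ (z,T(263,267,z)) for z in (18,26,30)],'far',[(z,T(263,157,z)) for z in (18,26,30)])
print('walls far edge top',T(95,320,41),T(430,320,41),'near',T(95,413,41),T(430,413,41),'outer x',T(78,360,41),T(444,360,41))
print('screws',T(61,101,18),T(465,103,18))
z=P[2]-1.5
print('blank top',T(202,302,z),T(322,302,z),'bottom',T(202,291,z-22),T(322,291,z-22))
```

```text
[ 420.75086062 -316.35245755   75.37865346] 11.2833
pin [  0.9 -73.4] collar near edge [(18, array([  1.2, -61.5])), (26, array([  1.2, -62.1])), (30, array([  1.2, -62.4]))] far [(18, array([  1.2, -84.6])), (26, array([  1.1, -84.3])), (30, array([  1.1, -84.2]))]
walls far edge top [-32.3 -52.9] [ 34.3 -53. ] near [-33.2 -33.9] [ 35.4 -33.9] outer x [-36.1 -44.9] [ 37.6 -44.9]
screws [-41.3 -95.8] [ 43.6 -95.4]
blank top [ -8.8 -60.4] [ 10.4 -60.4] bottom [-10.2 -59.8] [ 12.  -59.8]
```

Run:
```python
from h import *
for k in range(4):
    arm.read_camera('wrist'); plan([420,-316,42])
```

```text
t 11.33 P [ 420.7 -316.3   75.4] jaw 63.43 slide [0.0334, -0.0, -0.0009] roll 0 w 21.3 F [ 0.8  0.5 -0.3] j7 99.8
t 11.38 P [ 420.6 -316.2   75.2] jaw 63.43 slide [0.0332, -0.0001, -0.0007] roll 0 w 22.0 F [-0.1  0.2 -1. ] j7 99.8
t 11.43 P [ 420.4 -316.    75. ] jaw 63.43 slide [0.033, -0.0001, -0.0005] roll 0 w 22.0 F [-0.7 -0.1 -0.7] j7 99.8
t 11.48 P [ 420.2 -315.9   74.7] jaw 63.43 slide [0.0327, -0.0002, -0.0002] roll 0 w 21.5 F [ 0.4 -0.3 -1.8] j7 99.8
```

servo_tool:
  rows:
    - {"slide": [0.004, 0, 0.003], "roll": 0}
    - {"slide": [0.01, 0, 0.003], "roll": 0}
    - {"slide": [0.016, 0, 0.003], "roll": 0}
    - {"slide": [0.021, 0, 0.003], "roll": 0}
    - {"slide": [0.025, 0, 0.003], "roll": 0}
    - {"slide": [0.028, 0, 0.003], "roll": 0}
    - {"slide": [0.03, 0, 0.003], "roll": 0}
    - {"slide": [0.03, 0, 0.003], "roll": 0}
    - {"slide": [0.03, 0, 0.003], "roll": 0}
    - {"slide": [0.03, 0, 0.003], "roll": 0}

```text
time_s: 12.32
ee_pos: [422.4, -317.0, 43.8]
tcp_rot: [-5.9, 90.0, -32.5]
contact_force: [-1.0, -0.7, 0.1]
grip_width: 22.0
```

Run:
```python
from h import *
w=arm.read_camera('wrist'); save(w,'w8'); s=arm.read_camera('scene'); P,R,o=pose(); print(P,o['contact_force'],o['grip_width'],o['time_s'])
i=w['frame'][:,:,::-1]; cv2.imwrite('pics/w8z.png',cv2.resize(i[60:290,220:430],None,fx=2.6,fy=2.6,interpolation=cv2.INTER_CUBIC))
i=s['frame'][:,:,::-1]
cv2.imwrite('pics/c8z.png',cv2.resize(i[190:320,230:380],None,fx=4.5,fy=4.5,interpolation=cv2.INTER_CUBIC))
```

```text
[ 422.4268357  -316.98555449   43.88214974] [ 0.27153268 -0.46795653 -0.418579  ] 21.90565784083251 12.4167
```

View pics/w8z.png

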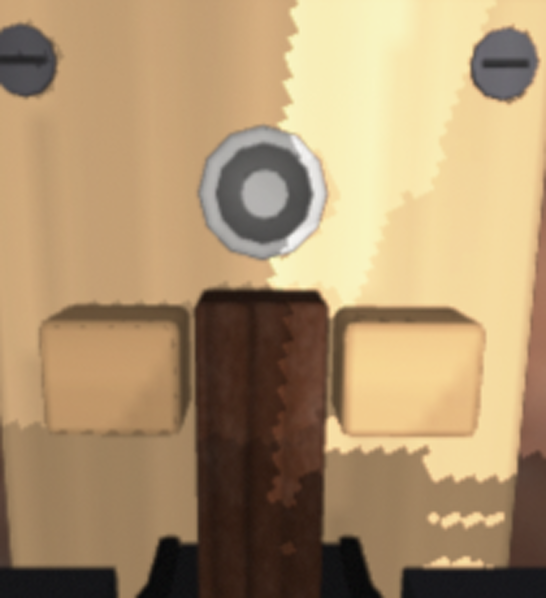

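View pics/c8z.png

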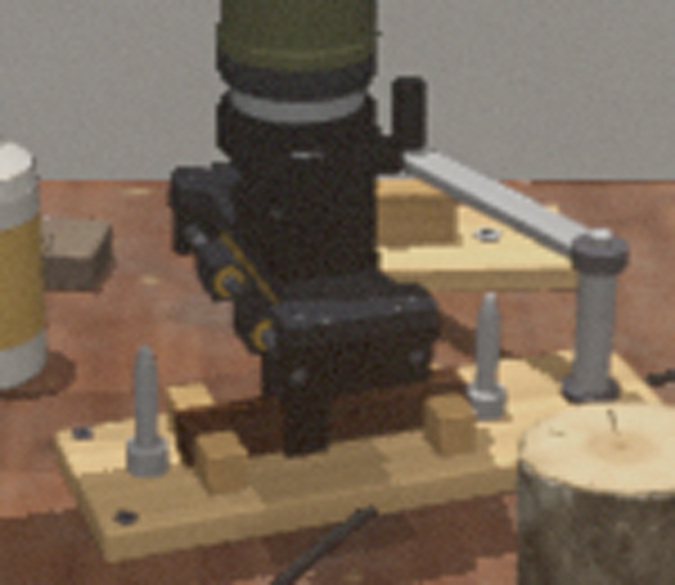

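servo_tool:
  rows:
    - {"slide": [0.001, 0, 0], "roll": 0}
    - {"slide": [0.002, 0, 0], "roll": 0}
    - {"slide": [0.002, 0, 0], "roll": 0}
    - {"slide": [0.002, 0, 0], "roll": 0}

```text
time_s: 12.75
ee_pos: [422.2, -316.8, 41.6]
tcp_rot: [33.9, 90.0, 7.3]
contact_force: [0.3, 0.6, -0.2]
grip_width: 21.4
```

servo_tool:
  rows:
    - {"slide": [0, 0, 0], "roll": 0}
    - {"slide": [0, 0, 0], "roll": 0}
    - {"slide": [0, 0, 0], "roll": 0}
    - {"slide": [0, 0, 0], "roll": 0}
    - {"slide": [0, 0, 0], "roll": 0}
    - {"slide": [-0.02, 0, 0], "roll": 0}
    - {"slide": [-0.06, 0, 0], "roll": 0}
    - {"slide": [-0.1, 0, 0], "roll": 0}
    - {"slide": [-0.14, 0, 0], "roll": 0}
  claw: 0.087

```text
time_s: 13.5
ee_pos: [421.7, -316.6, 183.0]
tcp_rot: [-176.4, 90.0, 157.0]
contact_force: [1.1, -0.7, 0.1]
grip_width: 73.8
```

Run:
```python
from h import *
w=arm.read_camera('wrist'); save(w,'w9'); s=arm.read_camera('scene'); d=arm.read_camera('side')
for p in (w,s,d):
  for l in ['bed','blank_mid','plate_grip','bar_knob']:
    print(l,[(np.round(x['xyz'],1).tolist(),round(x['score'],2)) for x in arm.mark_of(p,l)[:2]])
i=s['frame'][:,:,::-1]
cv2.imwrite('pics/c9z.png',cv2.resize(i[190:320,230:380],None,fx=4.5,fy=4.5,interpolation=cv2.INTER_CUBIC))
plan([646,-181,150],-42.4)
plan([646,-181,110],-42.4)
plan([646,-181,44],-42.4)
```

```text
bed [([438.1, -324.8, 30.8], 0.94)]
blank_mid [([435.6, -325.2, 31.8], 0.55)]
plate_grip []
bar_knob []
bed [([432.7, -323.8, 27.3], 0.91)]
blank_mid [([433.8, -319.0, 32.9], 0.87)]
plate_grip [([650.8, -182.7, 31.9], 0.96)]
bar_knob [([595.5, -231.6, 123.0], 0.8)]
bed [([436.8, -321.2, 29.4], 0.83)]
blank_mid [([439.2, -324.5, 30.5], 0.71)]
plate_grip [([645.2, -183.6, 33.3], 0.89)]
bar_knob [([597.0, -236.0, 121.6], 0.73)]
t 14.25 P [ 422.1 -316.8  181.2] jaw 63.42 slide [0.0312, 0.2216, 0.1395] roll -1.2946 w 87.1 F [-0.2  0.8 -0.4] j7 98.5
t 14.25 P [ 422.1 -316.8  181.2] jaw 63.42 slide [0.0712, 0.2216, 0.1395] roll -1.2946 w 87.1 F [-0.2  0.8 -0.4] j7 98.5
t 14.25 P [ 422.1 -316.8  181.2] jaw 63.42 slide [0.1372, 0.2216, 0.1395] roll -1.2946 w 87.1 F [-0.2  0.8 -0.4] j7 98.5
```

View pics/w9.png

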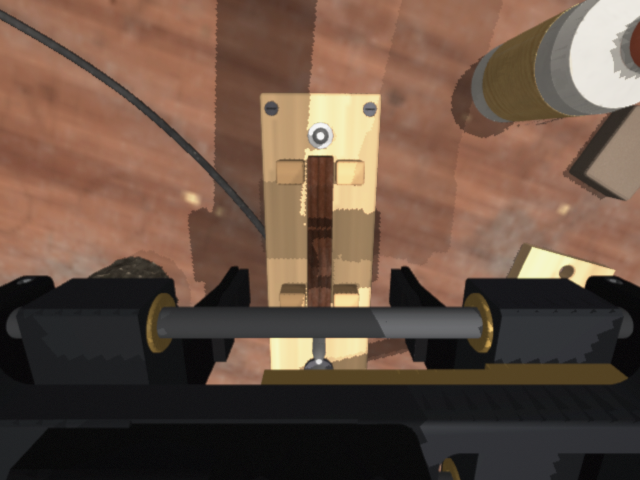

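View pics/c9z.png

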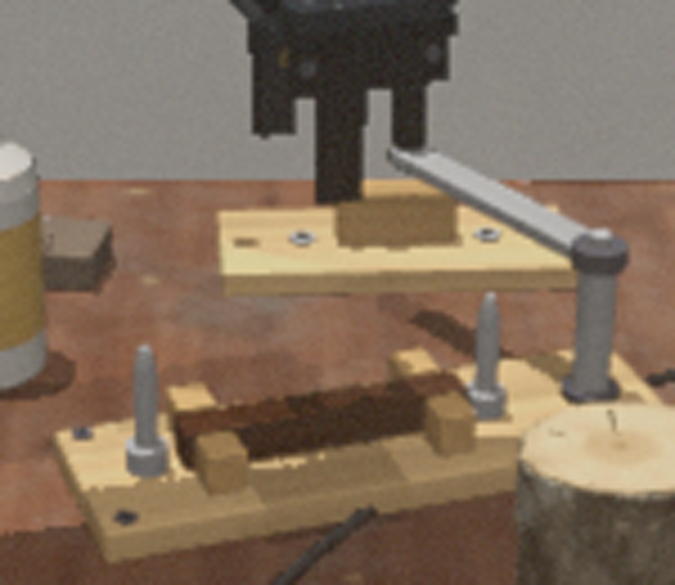

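servo_tool:
  rows:
    - {"slide": [-0.02, 0.02, 0.013], "roll": -0.12}
    - {"slide": [-0.02, 0.05, 0.03], "roll": -0.24}
    - {"slide": [-0.02, 0.08, 0.05], "roll": -0.36}
    - {"slide": [-0.02, 0.11, 0.07], "roll": -0.48}
    - {"slide": [-0.02, 0.14, 0.09], "roll": -0.6}
    - {"slide": [-0.02, 0.17, 0.107], "roll": -0.72}
    - {"slide": [-0.02, 0.195, 0.123], "roll": -0.84}
    - {"slide": [-0.02, 0.215, 0.135], "roll": -0.96}
    - {"slide": [-0.02, 0.222, 0.14], "roll": -1.08}
    - {"slide": [0, 0.222, 0.14], "roll": -1.2}
    - {"slide": [0.035, 0.222, 0.14], "roll": -1.295}
    - {"slide": [0.06, 0.222, 0.14], "roll": -1.295}
    - {"slide": [0.07, 0.222, 0.14], "roll": -1.295}
    - {"slide": [0.07, 0.222, 0.14], "roll": -1.295}
    - {"slide": [0.07, 0.222, 0.14], "roll": -1.295}

```text
time_s: 15.5
ee_pos: [647.0, -181.1, 112.0]
tcp_rot: [-91.2, 90.0, -43.6]
contact_force: [-0.3, 0.9, 0.7]
grip_width: 86.8
```

Run:
```python
from h import *
w=arm.read_camera('wrist'); save(w,'w10'); s=arm.read_camera('scene'); d=arm.read_camera('side');save(d,'s10')
for p in (w,s,d):
  for l in ['plate_grip','bar_knob']:
    print(l,[(np.round(x['xyz'],1).tolist(),round(x['score'],2)) for x in arm.mark_of(p,l)[:2]])
i=s['frame'][:,:,::-1]
cv2.imwrite('pics/c10z.png',cv2.resize(i[130:290,250:430],None,fx=4,fy=4,interpolation=cv2.INTER_CUBIC))
plan([646,-181,44],-42.4)
```

```text
plate_grip [([646.7, -181.6, 31.0], 0.89)]
bar_knob [([601.0, -234.4, 124.7], 0.77)]
plate_grip [([649.7, -183.1, 36.0], 0.66), ([593.1, -229.3, 123.2], 0.3)]
bar_knob [([599.8, -229.1, 124.2], 0.7)]
plate_grip [([644.6, -180.7, 33.9], 0.71)]
bar_knob [([491.5, -46.8, 3.3], 0.27)]
t 15.95 P [ 647.  -181.   112.3] jaw 137.62 slide [0.0683, 0.0008, -0.0007] roll 0.0004 w 87.5 F [-0.5  0.6  0.4] j7 149.6
```

View pics/w10.png

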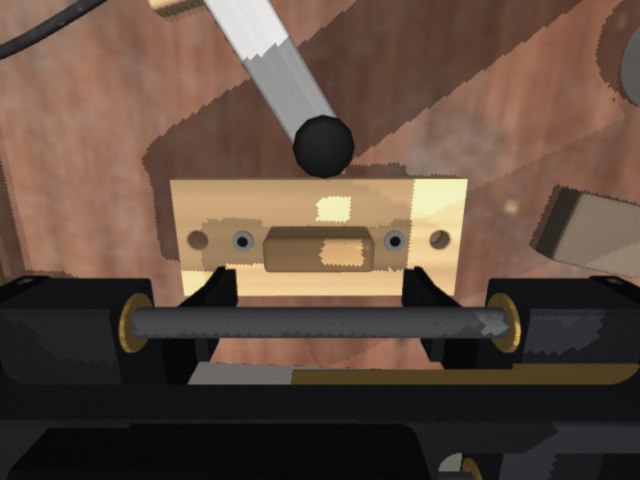

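View pics/c10z.png

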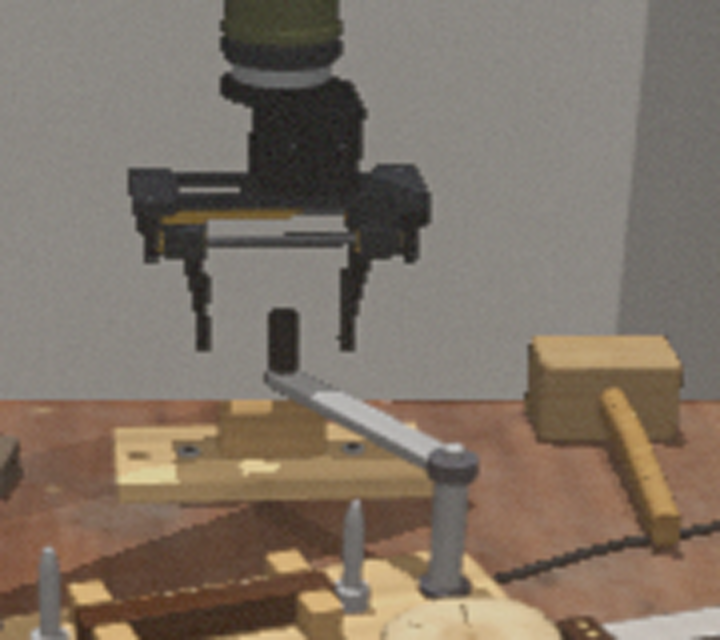

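Run:
```python
from h import *
w=arm.read_camera('wrist'); P,R,o=pose(); print(P)
for uv,z in [((198,240),14),((440,240),14),((264,238),50),((374,238),50),((171,180),14),((467,179),14),((182,295),14),((458,296),14),((323,147),144)]:
    X=back(w,uv,z); print(uv,X.round(1),(R.T@(X-P)).round(1)[1:])
```

```text
[ 646.87953678 -180.93491492  112.01441861]
(198, 240) [ 712.6 -242.    14. ] [-89.7  -0.9]
(440, 240) [ 579.7 -121.    14. ] [90.1 -1. ]
(264, 238) [ 663.1 -214.2   50. ] [-34.3 -13.6]
(374, 238) [ 611.9 -167.5   50. ] [ 34.9 -13.7]
(171, 180) [ 693.5 -284.7   14. ] [-104.3  -45.3]
(467, 179) [ 538.6 -144.6   14. ] [104.6 -46.1]
(182, 295) [ 755.5 -220.2   14. ] [-106.7   44.2]
(458, 296) [596.8 -74.6  14. ] [108.7  44.8]
(323, 147) [ 596.8 -233.4  144. ] [  1.6 -72.5]
```

servo_tool:
  rows:
    - {"slide": [-0.03, 0, 0], "roll": 0}
    - {"slide": [-0.065, 0, 0], "roll": 0.1}
    - {"slide": [-0.065, 0, 0], "roll": 0.22}
    - {"slide": [-0.065, 0, 0], "roll": 0.34}
    - {"slide": [-0.065, 0, 0], "roll": 0.46}
    - {"slide": [-0.065, 0, 0], "roll": 0.58}
    - {"slide": [-0.065, 0, 0], "roll": 0.7}
    - {"slide": [-0.065, 0, 0], "roll": 0.82}
    - {"slide": [-0.065, 0, 0], "roll": 0.94}
    - {"slide": [-0.065, 0, 0], "roll": 1.06}
    - {"slide": [-0.065, 0, 0], "roll": 1.18}
    - {"slide": [-0.065, 0, 0], "roll": 1.3}
    - {"slide": [-0.065, 0, 0], "roll": 1.42}
    - {"slide": [-0.065, 0, 0], "roll": 1.54}
    - {"slide": [-0.065, 0, 0], "roll": 1.66}
    - {"slide": [-0.065, 0, 0], "roll": 1.78}
    - {"slide": [-0.065, 0, 0], "roll": 1.9}
    - {"slide": [-0.065, 0, 0], "roll": 2.02}
    - {"slide": [-0.065, 0, 0], "roll": 2.14}
    - {"slide": [-0.065, 0, 0], "roll": 2.26}

```text
time_s: 17.67
ee_pos: [646.7, -180.8, 176.6]
tcp_rot: [121.6, 90.0, 39.4]
contact_force: [0.4, -0.2, 0.5]
grip_width: 87.0
```

Run:
```python
from h import *
plan([647,-181,110],-42.4)
```

```text
t 17.67 P [ 646.7 -180.8  176.6] jaw 7.81 slide [0.0666, 0.0002, 0.0003] roll 0.8763 w 87.0 F [ 0.4 -0.2  0.5] j7 25.9
```

servo_tool:
  rows:
    - {"slide": [0, 0, 0], "roll": 0.12}
    - {"slide": [0, 0, 0], "roll": 0.24}
    - {"slide": [0, 0, 0], "roll": 0.36}
    - {"slide": [0, 0, 0], "roll": 0.48}
    - {"slide": [0, 0, 0], "roll": 0.6}
    - {"slide": [0, 0, 0], "roll": 0.72}
    - {"slide": [0, 0, 0], "roll": 0.84}
    - {"slide": [0, 0, 0], "roll": 0.877}
    - {"slide": [0.03, 0, 0], "roll": 0.877}
    - {"slide": [0.06, 0, 0], "roll": 0.877}
    - {"slide": [0.065, 0, 0], "roll": 0.877}
    - {"slide": [0.065, 0, 0], "roll": 0.877}

```text
time_s: 18.67
ee_pos: [644.9, -180.1, 109.1]
tcp_rot: [-59.6, 89.7, 168.3]
contact_force: [0.2, 0.5, 0.7]
grip_width: 86.8
```

Run:
```python
from h import *
w=arm.read_camera('wrist'); save(w,'w11')
plan([646.5,-181.2,44],-42.4)
```

```text
t 18.72 P [ 646.4 -180.7  111.3] jaw -42.1 slide [0.0673, 0.0005, 0.0002] roll 0.0052 w 86.9 F [ 0.7 -0.   0.6] j7 -20.5
```

View pics/w11.png

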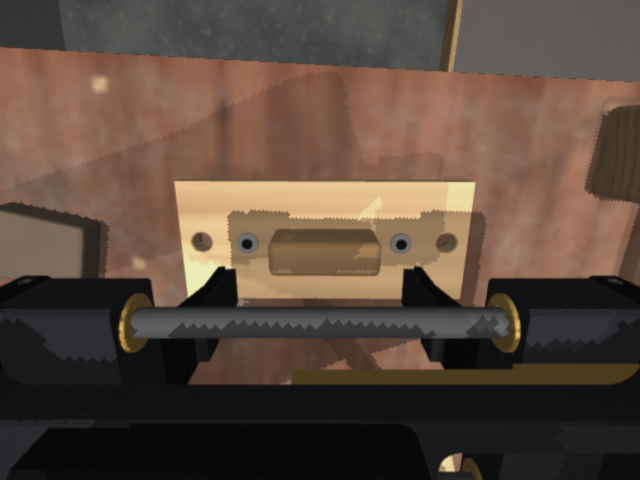

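servo_tool:
  rows:
    - {"slide": [0.03, 0.0015, 0], "roll": 0.003}
    - {"slide": [0.055, 0.0015, 0], "roll": 0.003}
    - {"slide": [0.068, 0.0015, 0], "roll": 0.003}
    - {"slide": [0.068, 0.0015, 0], "roll": 0.003}
    - {"slide": [0.068, 0.0015, 0], "roll": 0.003}

```text
time_s: 19.13
ee_pos: [648.5, -182.1, 44.7]
tcp_rot: [112.8, 89.9, -19.5]
contact_force: [0.8, 0.0, -0.7]
grip_width: 86.9
```

servo_tool:
  rows:
    - {"slide": [0, 0, 0], "roll": 0}
    - {"slide": [0, 0, 0], "roll": 0}
    - {"slide": [0, 0, 0], "roll": 0}
    - {"slide": [0, 0, 0], "roll": 0}
    - {"slide": [0, 0, 0], "roll": 0}
    - {"slide": [0, 0, 0], "roll": 0}
    - {"slide": [0, 0, 0], "roll": 0}
  claw: 0.06
  force: 50

```text
time_s: 19.72
ee_pos: [648.3, -181.5, 45.2]
tcp_rot: [164.4, 89.9, 32.1]
contact_force: [-2.2, 1.5, 6.2]
grip_width: 72.0
```

Run:
```python
from h import *
w=arm.read_camera('wrist'); save(w,'w12'); s=arm.read_camera('scene')
i=s['frame'][:,:,::-1]
cv2.imwrite('pics/c12z.png',cv2.resize(i[130:290,250:430],None,fx=4,fy=4,interpolation=cv2.INTER_CUBIC))
plan([646.5,-181.2,44],-42.4)
```

```text
t 19.82 P [ 648.3 -181.6   45.2] jaw -42.27 slide [0.0012, -0.0016, 0.0009] roll 0.0022 w 71.4 F [-1.8  0.7  6.4] j7 -19.4
```

View pics/c12z.png

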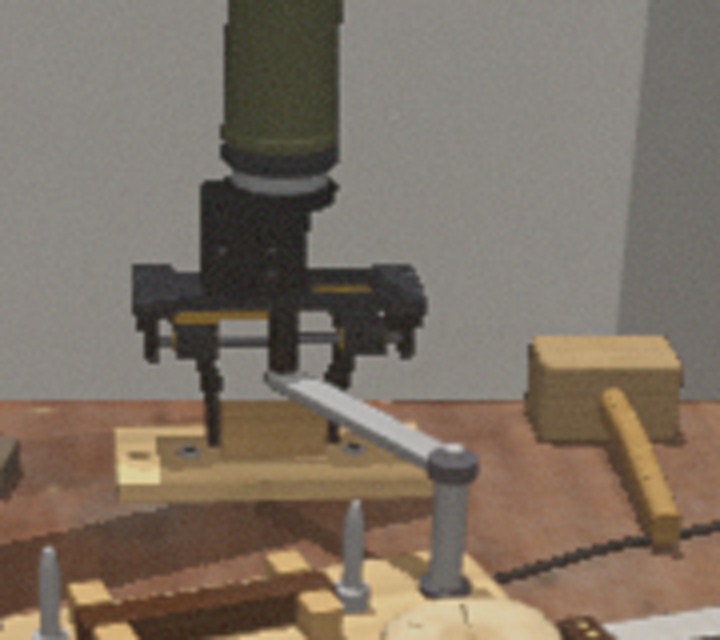

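View pics/w12.png

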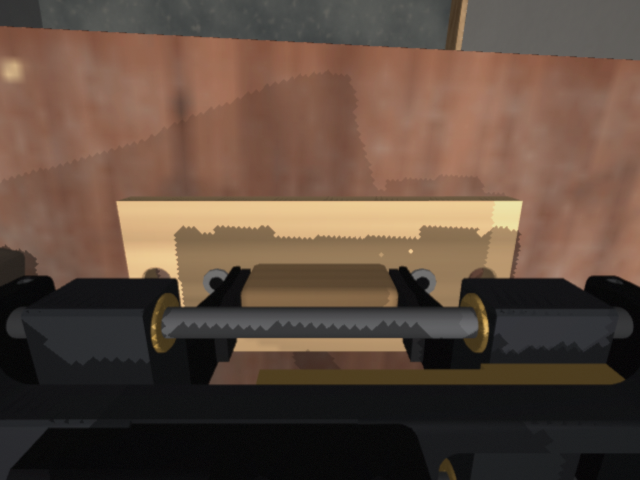

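Run:
```python
from h import *
plan([433.8,-323.2,180],-26.5)
```

```text
t 19.82 P [ 648.3 -181.6   45.2] jaw -42.27 slide [-0.1351, -0.0634, 0.2489] roll -0.2753 w 71.4 F [-1.8  0.7  6.4] j7 -19.4
```

servo_tool:
  rows:
    - {"slide": [-0.003, 0, 0], "roll": 0}
    - {"slide": [-0.012, 0, 0], "roll": 0}
    - {"slide": [-0.03, 0, 0], "roll": 0}
    - {"slide": [-0.06, 0, 0], "roll": 0}
    - {"slide": [-0.09, 0, 0], "roll": 0}
    - {"slide": [-0.12, 0, 0], "roll": 0}
    - {"slide": [-0.15, 0, 0], "roll": 0}
    - {"slide": [-0.17, 0, 0], "roll": 0}
    - {"slide": [-0.17, 0, 0], "roll": 0}
    - {"slide": [-0.17, 0, 0], "roll": 0}

```text
time_s: 20.65
ee_pos: [648.1, -182.3, 214.4]
tcp_rot: [116.8, 89.9, -15.5]
contact_force: [0.3, 0.1, -4.7]
grip_width: 71.5
```

Run:
```python
from h import *
s=arm.read_camera('scene'); d=arm.read_camera('side')
i=s['frame'][:,:,::-1]
cv2.imwrite('pics/c13z.png',cv2.resize(i[90:290,200:430],None,fx=3,fy=3,interpolation=cv2.INTER_CUBIC))
plan([433.8,-323.2,180],-26.5)
for p in (s,d): print([(np.round(x['xyz'],1).tolist(),round(x['score'],2)) for x in arm.mark_of(p,'plate_grip')[:2]])
```

```text
t 20.75 P [ 646.6 -181.5  211.1] jaw -42.29 slide [0.0318, -0.062, 0.248] roll -0.2756 w 71.7 F [-0.2  0.8 -5. ] j7 -22.0
[([594.4, -229.5, 122.8], 0.63), ([650.4, -185.5, 201.3], 0.57)]
[([642.6, -182.6, 201.0], 0.85)]
```

View pics/c13z.png

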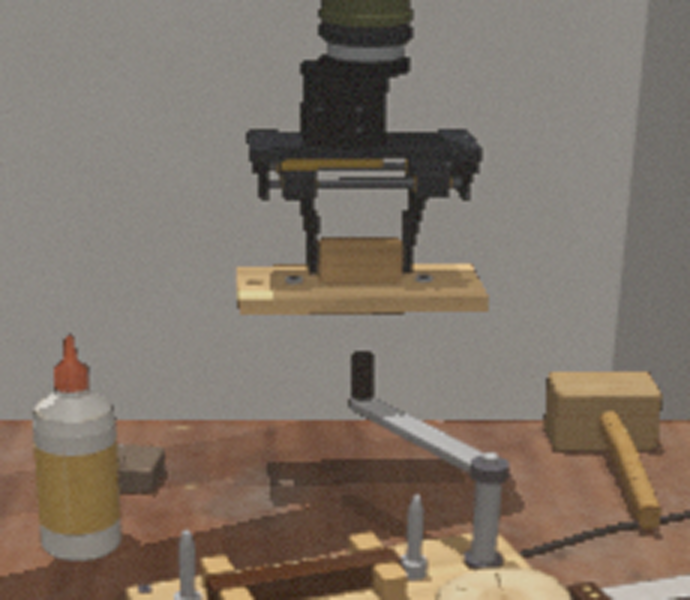

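servo_tool:
  rows:
    - {"slide": [0, -0.006, 0.025], "roll": -0.04}
    - {"slide": [0, -0.013, 0.05], "roll": -0.09}
    - {"slide": [0, -0.02, 0.08], "roll": -0.14}
    - {"slide": [0, -0.028, 0.11], "roll": -0.19}
    - {"slide": [0, -0.035, 0.14], "roll": -0.24}
    - {"slide": [0, -0.043, 0.17], "roll": -0.276}
    - {"slide": [0, -0.05, 0.2], "roll": -0.276}
    - {"slide": [0, -0.057, 0.225], "roll": -0.276}
    - {"slide": [0, -0.061, 0.24], "roll": -0.276}
    - {"slide": [0.01, -0.063, 0.248], "roll": -0.276}
    - {"slide": [0.03, -0.063, 0.248], "roll": -0.276}
    - {"slide": [0.04, -0.063, 0.248], "roll": -0.276}
    - {"slide": [0.05, -0.063, 0.248], "roll": -0.276}
    - {"slide": [0.05, -0.063, 0.248], "roll": -0.276}
    - {"slide": [0.05, -0.063, 0.248], "roll": -0.276}
    - {"slide": [0.05, -0.063, 0.248], "roll": -0.276}
    - {"slide": [0.05, -0.063, 0.248], "roll": -0.276}

```text
time_s: 22.27
ee_pos: [435.2, -323.2, 164.4]
tcp_rot: [83.1, 89.9, -33.4]
contact_force: [0.3, -0.3, -3.0]
grip_width: 71.7
```

Run:
```python
from h import *
w=arm.read_camera('wrist'); s=arm.read_camera('scene'); d=arm.read_camera('side'); save(w,'w14');save(s,'c14');save(d,'s14')
i=s['frame'][:,:,::-1]
cv2.imwrite('pics/c14z.png',cv2.resize(i[150:320,210:410],None,fx=4,fy=3.5 if 0 else 4,interpolation=cv2.INTER_CUBIC)[:600])
i=d['frame'][:,:,::-1]
cv2.imwrite('pics/s14z.png',cv2.resize(i[180:310,260:440],None,fx=4.4,fy=4.4,interpolation=cv2.INTER_CUBIC))
plan([433.8,-323.2,160],-26.5)
for p in (w,s,d):
  for l in ['plate_grip','bed','jig']: print(l,[(np.round(x['xyz'],1).tolist(),round(x['score'],2)) for x in arm.mark_of(p,l)[:2]])
```

```text
t 22.42 P [ 434.8 -323.2  164.2] jaw -26.46 slide [0.0042, -0.0009, 0.0005] roll 0.0007 w 71.9 F [ 0.4 -0.7 -3.6] j7 11.5
plate_grip [([432.6, -320.9, 149.6], 0.67)]
bed [([390.8, -113.8, 1.5], 0.64)]
jig []
plate_grip [([436.9, -324.7, 150.0], 0.77)]
bed [([435.8, -325.8, 25.5], 0.67)]
jig [([435.1, -319.7, 1.7], 0.6), ([595.4, -230.8, 122.3], 0.39)]
plate_grip [([429.4, -323.6, 149.8], 0.64)]
bed [([435.7, -319.8, 31.0], 0.82)]
jig [([433.4, -326.7, 1.6], 0.62)]
```

View pics/c14z.png

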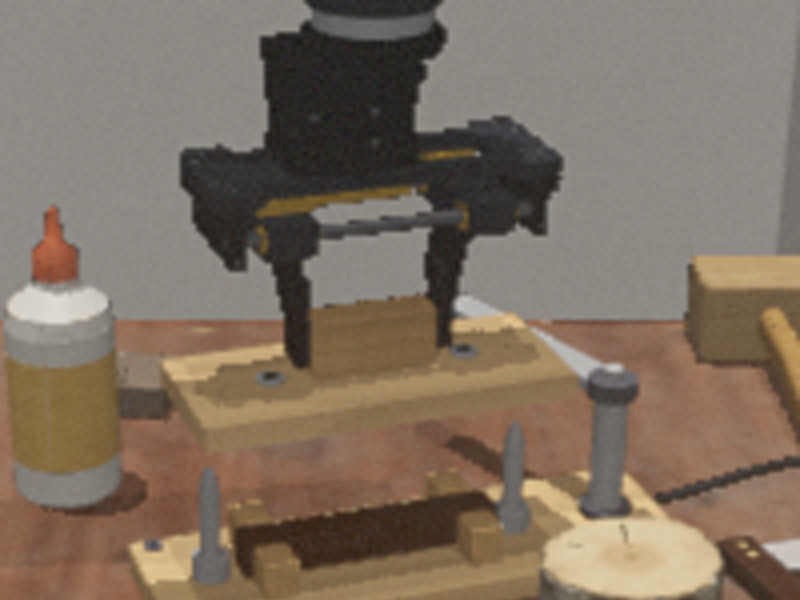

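View pics/s14z.png

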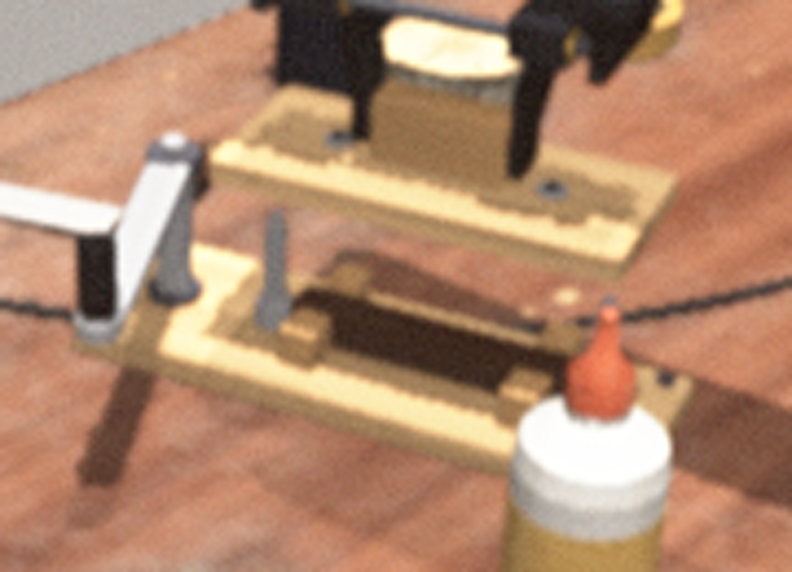

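View pics/w14.png

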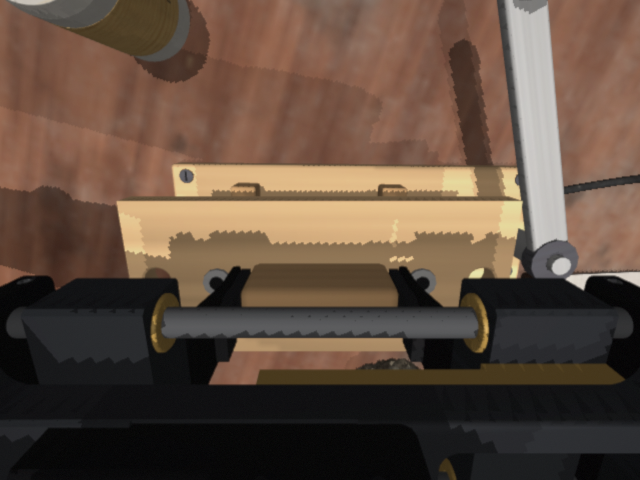

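```bash
python3 - <<'E'
from h import *
w=arm.read_camera('wrist'); P,R,o=pose()
Rc=np.array(w['R']);tc=np.array(w['t']); 
# cam in tool frame: Xc=Rc(R Xt+P)+tc
A=Rc@R; b=Rc@P+tc; print('cam in tool',(-A.T@b).round(1), A.round(3).tolist())
f=240/np.tan(np.radians(w['vfov'])/2)
def T(u,v,x): # tool-frame point at depth x(tool x, = Pz - z)
    d=A.T@np.array([(u-w['cx'])/f,(v-w['cy'])/f,1]); o_=-A.T@b
    return (o_+d*(x-o_[0])/d[0])[1:].round(1)
print('A holes',T(198,240,112-14),T(440,240,112-14),'cornersA',T(171,180,98),T(467,179,98),T(182,295,98),T(458,296,98))
print('B holes',T(202,242,111.3-14),T(446,242,97.3),'cornersB',T(175,181,97.3),T(475,181,97.3),T(188,298,97.3),T(462,298,97.3))
print('grip w12 corners (x=31)',T(118,201,31),T(521,200,31),'holes',T(156,273,31),T(482,273,31))
print('grip w14 corners',T(118,201,31),T(521,200,31), 'near edge row351',T(320,351,31))
print(P,o['time_s'])
E
python3 - <<'E'
import cv2
i=cv2.imread('pics/w14.png'); cv2.imwrite('pics/w14z.png',cv2.resize(i[150:380,100:570],None,fx=1.7,fy=1.7,interpolation=cv2.INTER_CUBIC))
E
```

```text
cam in tool [-140.    -0.5  -76.7] [[0.0, 1.0, -0.001], [-0.279, 0.001, 0.96], [0.96, 0.0, 0.279]]
A holes [-90.5  -1.1] [89.1 -1.2] cornersA [-105.1  -45.5] [103.6 -46.3] [-107.5   43.9] [107.8  44.6]
B holes [-87.4   0.3] [93.5  0.1] cornersB [-102.1  -44.9] [109.1 -45. ] [-102.8   46.1] [110.8  46. ]
grip w12 corners (x=31) [-104.3  -43.4] [103.5 -44.1] holes [-90.1  -3.3] [88.9 -3.5]
grip w14 corners [-104.3  -43.4] [103.5 -44.1] near edge row351 [-0.  46.3]
[ 434.34811889 -323.0219885   163.568458  ] 22.9167
```

View pics/w14z.png

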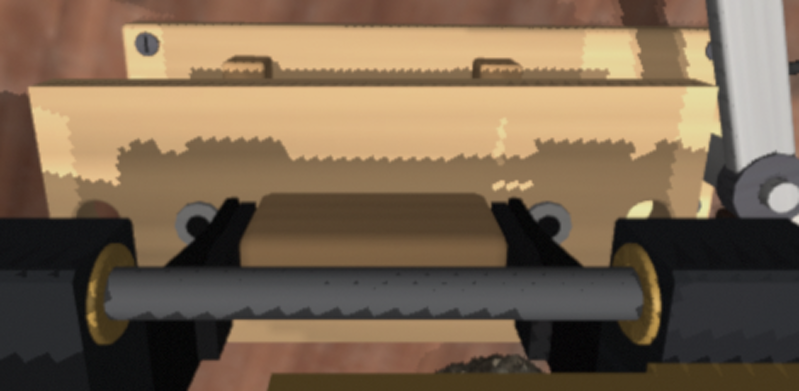

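```bash
cat >> h.py <<'E'
A_=np.array([[0.0,1.0,-0.001],[-0.279,0.001,0.96],[0.96,0.0,0.279]]); O_=np.array([-140.,-.5,-76.7])
def T(u,v,x,f,cx,cy):
    d=A_.T@np.array([(u-cx)/f,(v-cy)/f,1]); return (O_+d*(x-O_[0])/d[0])[1:].round(1)
E
python3 - <<'E'
from h import *
w=arm.read_camera('wrist'); f=240/np.tan(np.radians(w['vfov'])/2)
t=lambda u,v,x:T(u,v,x,f,w['cx'],w['cy'])
g=lambda u,v,x:t(220+u/2.6,60+v/2.6,x)
z=43.85
print('w8 pin',g(265,193,z-85),'walls far',g(60,323,z-41),g(470,323,z-41),'near',g(60,434,z-41),g(460,434,z-41),'screws',g(25,60,z-18),g(504,64,z-18),'wallsx',g(42,380,z-41),g(484,380,z-41),g(186,380,z-41),g(340,380,z-41),'collar',g(263,192,z-27))
z=183
print('w9 pin',t(320.5,135.5,z-85),'walls far',t(277,160,z-41),t(364,160,z-41))
P,R,o=pose(); print(P,R[:,2])
E
```

```text
w8 pin [  0.2 -76.6] walls far [-32.9 -56.2] [ 34.1 -56.3] near [-34.1 -37.4] [ 33.7 -37.4] screws [-41.4 -98.9] [ 42.5 -98.4] wallsx [-36.5 -46.7] [ 37.1 -46.8] [-12.5 -46.7] [ 13.1 -46.7] collar [  0.3 -76.8]
w9 pin [  0.3 -75.7] walls far [-35.3 -56.2] [ 36.2 -56.2]
[ 434.36222258 -323.01424821  163.58638016] [-4.45736987e-01 -8.95163973e-01 -1.25064577e-05]
```

servo_tool:
  rows:
    - {"slide": [0.005, 0, -0.0017], "roll": 0.005}
    - {"slide": [0.012, 0, -0.0017], "roll": 0.005}
    - {"slide": [0.02, 0, -0.0017], "roll": 0.005}
    - {"slide": [0.026, 0, -0.0017], "roll": 0.005}
    - {"slide": [0.029, 0, -0.0017], "roll": 0.005}
    - {"slide": [0.029, 0, -0.0017], "roll": 0.005}
    - {"slide": [0.029, 0, -0.0017], "roll": 0.005}
    - {"slide": [0.029, 0, -0.0017], "roll": 0.005}
    - {"slide": [0.029, 0, -0.0017], "roll": 0.005}
    - {"slide": [0.029, 0, -0.0017], "roll": 0.005}

```text
time_s: 23.8
ee_pos: [435.4, -321.7, 135.0]
tcp_rot: [90.1, 90.0, -26.7]
contact_force: [-0.9, -0.1, -3.9]
grip_width: 71.8
```

Run:
```python
from h import *
s=arm.read_camera('scene'); d=arm.read_camera('side'); save(s,'c15');save(d,'s15')
i=s['frame'][:,:,::-1]
cv2.imwrite('pics/c15z.png',cv2.resize(i[190:320,235:370],None,fx=4.5,fy=4.5,interpolation=cv2.INTER_CUBIC))
i=d['frame'][:,:,::-1]
cv2.imwrite('pics/s15z.png',cv2.resize(i[190:310,270:430],None,fx=4.9,fy=4.9,interpolation=cv2.INTER_CUBIC))
plan([435.3,-321.6,134],-26.8)
ang=np.radians(-26.8); yy=np.array([np.cos(ang),np.sin(ang),0]); xx=np.array([np.sin(ang),-np.cos(ang),0]); C=np.array([434.5,-322.8,0])
for n,p,off,k in (('scene',s,(235,190),4.5),('side',d,(270,190),4.9)):
    for l,v in [('pin-',C-90*yy+[0,0,85]),('pin+',C+90*yy+[0,0,85])]:
        print(n,l,((proj(p,v)-off)*k).round(0))
    U=pose()[0][2]-45.2
    for sx in(-1,1):
        for sy in (-1,1): print(n,'plate corner bottom',sx,sy,((proj(p,C+45*sx*xx+105*sy*yy+[0,0,U])-off)*k).round(0),'top',((proj(p,C+45*sx*xx+105*sy*yy+[0,0,U+14])-off)*k).round(0))
```

```text
t 23.9 P [ 435.3 -321.6  134.9] jaw -26.76 slide [0.0009, 0.0, 0.0] roll 0.0007 w 71.5 F [ 0.3 -0.4 -4. ] j7 11.9
scene pin- [121. 346.]
scene pin+ [465. 295.]
scene plate corner bottom -1 -1 [ 66. 302.] top [ 66. 277.]
scene plate corner bottom -1 1 [458. 246.] top [459. 222.]
scene plate corner bottom 1 -1 [115. 385.] top [115. 358.]
scene plate corner bottom 1 1 [530. 320.] top [531. 295.]
side pin- [626. 282.]
side pin+ [254. 186.]
side plate corner bottom -1 -1 [626. 332.] top [630. 303.]
side plate corner bottom -1 1 [180. 213.] top [180. 186.]
side plate corner bottom 1 -1 [692. 234.] top [696. 206.]
side plate corner bottom 1 1 [268. 128.] top [269. 102.]
```

View pics/c15z.png

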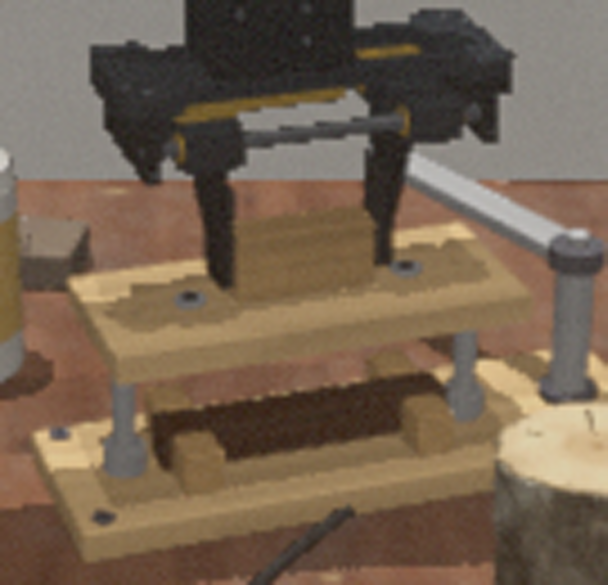

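View pics/s15z.png

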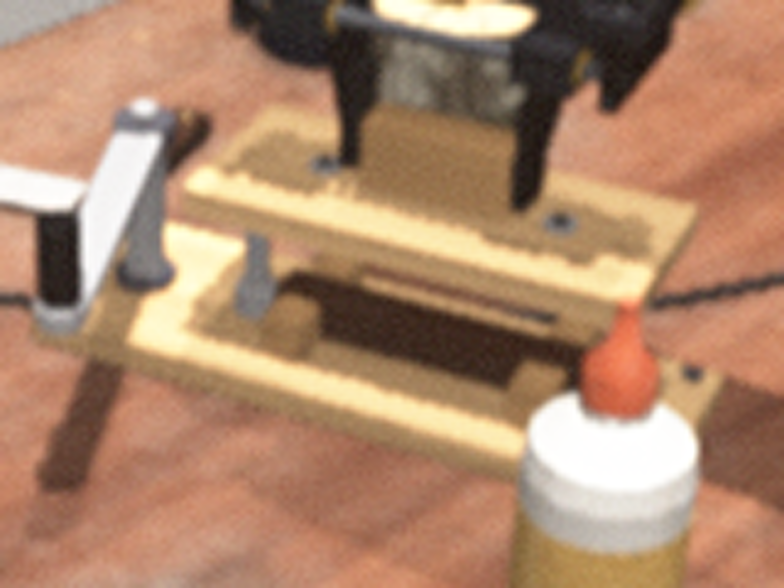

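servo_tool:
  rows:
    - {"slide": [0.003, 0, 0], "roll": 0}
    - {"slide": [0.005, 0, 0], "roll": 0}
    - {"slide": [0.008, 0, 0], "roll": 0}
    - {"slide": [0.011, 0, 0], "roll": 0}
    - {"slide": [0.014, 0, 0], "roll": 0}
    - {"slide": [0.014, 0, 0], "roll": 0}
    - {"slide": [0.014, 0, 0], "roll": 0}

```text
time_s: 24.48
ee_pos: [434.9, -321.4, 120.2]
tcp_rot: [-82.6, 90.0, 160.7]
contact_force: [-0.1, 0.2, -3.6]
grip_width: 71.7
```

Run:
```python
from h import *
s=arm.read_camera('scene'); d=arm.read_camera('side')
i=s['frame'][:,:,::-1]
cv2.imwrite('pics/c16z.png',cv2.resize(i[190:320,235:370],None,fx=4.5,fy=4.5,interpolation=cv2.INTER_CUBIC))
w=arm.read_camera('wrist'); save(w,'w16')
plan([435.3,-321.6,87],-26.8)
```

```text
t 24.63 P [ 435.2 -321.6  120.7] jaw -26.76 slide [0.0337, 0.0001, -0.0] roll 0.0007 w 71.6 F [-1.  -0.1 -4.1] j7 12.4
```

View pics/c16z.png

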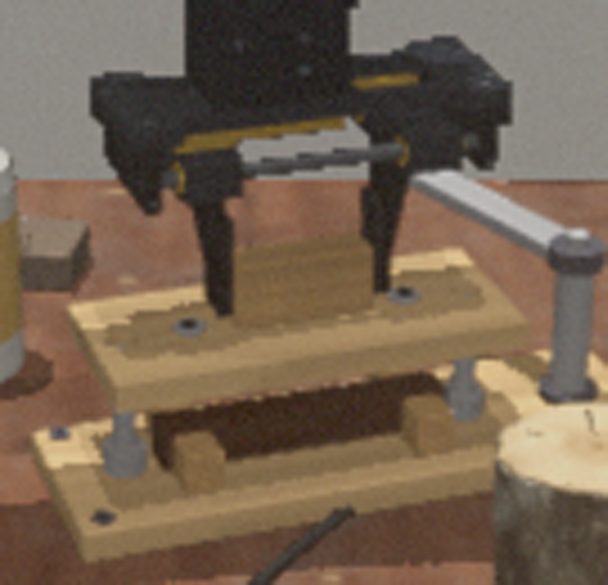

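View pics/w16.png

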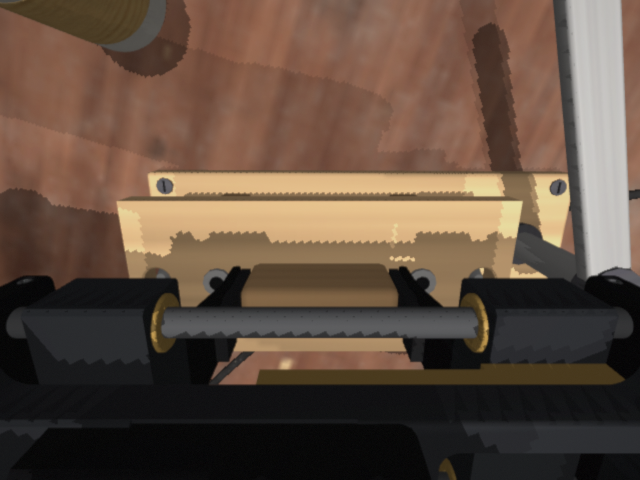

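servo_tool:
  rows:
    - {"slide": [0.003, 0, 0], "roll": 0}
    - {"slide": [0.006, 0, 0], "roll": 0}
    - {"slide": [0.009, 0, 0], "roll": 0}
    - {"slide": [0.012, 0, 0], "roll": 0}
    - {"slide": [0.012, 0, 0], "roll": 0}

```text
time_s: 25.05
ee_pos: [434.6, -321.1, 107.7]
tcp_rot: [-88.3, 89.9, 155.0]
contact_force: [0.0, -0.0, -3.6]
grip_width: 71.6
```

servo_tool:
  rows:
    - {"slide": [0.003, 0, 0], "roll": 0}
    - {"slide": [0.006, 0, 0], "roll": 0}
    - {"slide": [0.009, 0, 0], "roll": 0}
    - {"slide": [0.012, 0, 0], "roll": 0}
    - {"slide": [0.015, 0, 0], "roll": 0}
    - {"slide": [0.016, 0, 0], "roll": 0}
    - {"slide": [0.016, 0, 0], "roll": 0}

```text
time_s: 25.63
ee_pos: [434.9, -321.3, 92.1]
tcp_rot: [-86.8, 90.0, 156.5]
contact_force: [1.0, -0.9, -3.6]
grip_width: 71.7
```

Run:
```python
from h import *
s=arm.read_camera('scene'); d=arm.read_camera('side')
i=s['frame'][:,:,::-1]
cv2.imwrite('pics/c17z.png',cv2.resize(i[190:320,235:370],None,fx=4.5,fy=4.5,interpolation=cv2.INTER_CUBIC))
plan([435.3,-321.6,86.2],-26.8)
```

```text
t 25.73 P [ 435.2 -321.5   92.6] jaw -26.76 slide [0.0064, 0.0001, -0.0] roll 0.0008 w 71.8 F [-0.1 -0.4 -4.4] j7 13.4
```

View pics/c17z.png

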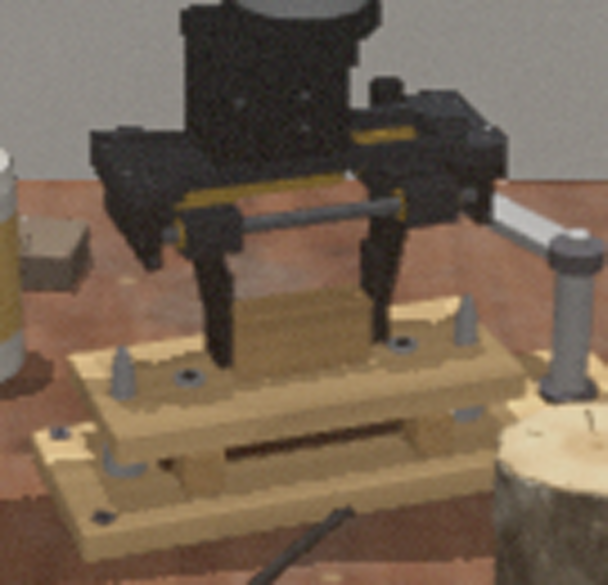

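servo_tool:
  rows:
    - {"slide": [0.002, 0, 0], "roll": 0}
    - {"slide": [0.004, 0, 0], "roll": 0}
    - {"slide": [0.0055, 0, 0], "roll": 0}
    - {"slide": [0.0065, 0, 0], "roll": 0}
    - {"slide": [0.0065, 0, 0], "roll": 0}
    - {"slide": [0.0065, 0, 0], "roll": 0}

```text
time_s: 26.23
ee_pos: [435.1, -321.5, 86.2]
tcp_rot: [139.7, 90.0, 23.0]
contact_force: [0.2, 0.4, -2.7]
grip_width: 71.7
```

Run:
```python
from h import *
plan([435.3,-321.6,86.2],-26.8)
```

```text
t 26.23 P [ 435.1 -321.5   86.2] jaw -26.76 slide [0.0, 0.0002, 0.0] roll 0.0007 w 71.7 F [ 0.2  0.4 -2.7] j7 13.6
```

servo_tool:
  rows:
    - {"slide": [0.001, 0, 0], "roll": 0}
    - {"slide": [0.001, 0, 0], "roll": 0}
    - {"slide": [0.001, 0, 0], "roll": 0}
    - {"slide": [0.001, 0, 0], "roll": 0}
    - {"slide": [0, 0, 0], "roll": 0}
    - {"slide": [-0.02, 0, 0], "roll": 0}
    - {"slide": [-0.05, 0, 0], "roll": 0}
    - {"slide": [-0.09, 0, 0], "roll": 0}
    - {"slide": [-0.12, 0, 0], "roll": 0}
  claw: 0.087

```text
time_s: 26.98
ee_pos: [435.3, -321.9, 208.7]
tcp_rot: [83.5, 89.9, -33.2]
contact_force: [0.7, -0.6, 1.1]
grip_width: 86.7
```

Run:
```python
from h import *
s=arm.read_camera('scene'); d=arm.read_camera('side')
i=s['frame'][:,:,::-1]
cv2.imwrite('pics/c18z.png',cv2.resize(i[190:320,235:370],None,fx=4.5,fy=4.5,interpolation=cv2.INTER_CUBIC))
i=d['frame'][:,:,::-1]
cv2.imwrite('pics/s18z.png',cv2.resize(i[190:310,270:430],None,fx=4.9,fy=4.9,interpolation=cv2.INTER_CUBIC))
for p in (s,d):
  for l in ['plate_grip','bar_knob','bar_pivot']: print(l,[(np.round(x['xyz'],1).tolist(),round(x['score'],2)) for x in arm.mark_of(p,l)[:2]])
plan([597,-232,205],-10.3)
```

```text
plate_grip [([435.6, -324.2, 76.9], 0.64)]
bar_knob [([596.4, -231.2, 124.0], 0.6)]
bar_pivot [([568.5, -390.3, 101.9], 0.97)]
plate_grip [([433.1, -321.9, 74.9], 0.8)]
bar_knob [([598.4, -233.9, 123.2], 0.71)]
bar_pivot [([570.9, -391.2, 98.5], 0.84)]
t 27.38 P [ 434.3 -320.9  204.4] jaw -26.76 slide [-0.0009, 0.1052, -0.1526] roll -0.2872 w 87.0 F [ 0.1 -0.1 -0.5] j7 10.0
```

View pics/c18z.png

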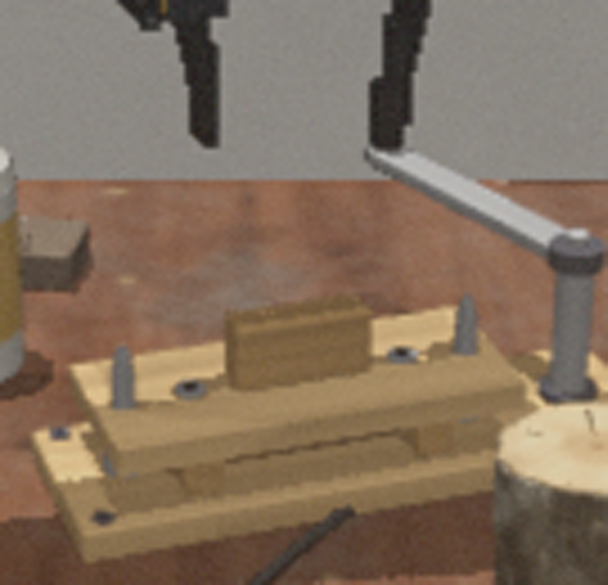

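View pics/s18z.png

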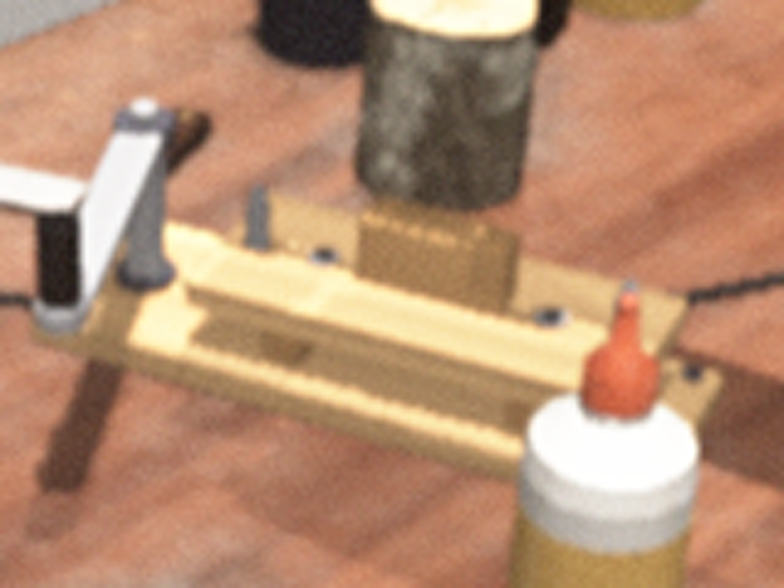

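servo_tool:
  rows:
    - {"slide": [0, 0.02, -0.03], "roll": -0.05}
    - {"slide": [0, 0.04, -0.06], "roll": -0.1}
    - {"slide": [0, 0.06, -0.09], "roll": -0.17}
    - {"slide": [0, 0.08, -0.12], "roll": -0.24}
    - {"slide": [0, 0.098, -0.145], "roll": -0.287}
    - {"slide": [0, 0.105, -0.153], "roll": -0.287}
    - {"slide": [0, 0.105, -0.153], "roll": -0.287}
    - {"slide": [0, 0.105, -0.153], "roll": -0.287}
    - {"slide": [0, 0.105, -0.153], "roll": -0.287}

```text
time_s: 28.13
ee_pos: [595.9, -234.0, 205.4]
tcp_rot: [-60.1, 89.9, -160.6]
contact_force: [-0.4, 0.1, 1.0]
grip_width: 87.0
```

Run:
```python
from h import *
w=arm.read_camera('wrist'); save(w,'w19')
plan([597,-232,134],-10.3)
print([(np.round(x['xyz'],1).tolist(),round(x['score'],2)) for x in arm.mark_of(w,'bar_knob')[:2]])
```

```text
t 28.18 P [ 595.9 -234.1  205.8] jaw -10.51 slide [0.0718, 0.0007, -0.0024] roll -0.0037 w 87.1 F [-0.7 -0.4  0.3] j7 14.3
[([599.0, -234.5, 125.0], 0.75)]
```

View pics/w19.png

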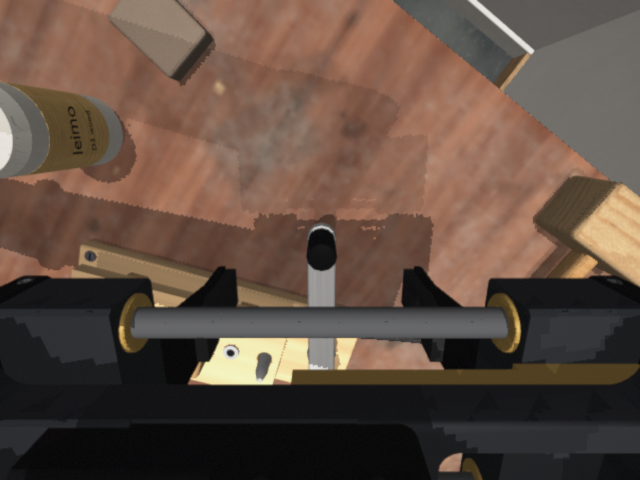

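servo_tool:
  rows:
    - {"slide": [0.035, 0.001, -0.001], "roll": 0}
    - {"slide": [0.06, 0.001, -0.001], "roll": 0}
    - {"slide": [0.071, 0.001, -0.001], "roll": 0}
    - {"slide": [0.071, 0.001, -0.001], "roll": 0}

```text
time_s: 28.57
ee_pos: [596.2, -231.3, 132.2]
tcp_rot: [-94.5, 89.7, 165.1]
contact_force: [-0.5, 0.4, 0.2]
grip_width: 87.1
```

servo_tool:
  rows:
    - {"slide": [0, 0, 0], "roll": 0}
    - {"slide": [0, 0, 0], "roll": 0}
    - {"slide": [0, 0, 0], "roll": 0}
    - {"slide": [0, 0, 0], "roll": 0}
    - {"slide": [0, 0, 0], "roll": 0}
    - {"slide": [0, 0, 0], "roll": 0}
    - {"slide": [0, 0, 0], "roll": 0}
    - {"slide": [0, 0, 0], "roll": 0}
    - {"slide": [0, 0, 0], "roll": 0}
    - {"slide": [0, 0, 0], "roll": 0}
    - {"slide": [0, 0, 0], "roll": 0}
    - {"slide": [0, 0, 0], "roll": 0}
  claw: 0.024
  force: 10

```text
time_s: 29.57
ee_pos: [598.9, -231.3, 135.0]
tcp_rot: [-86.7, 90.0, 173.0]
contact_force: [-0.4, 0.4, -2.1]
grip_width: 24.9
```

Run:
```python
from h import *
plan([597,-232,134],-10.3)
P,R,o=pose(); piv=np.array([568.4,-389.7]); r=P[:2]-piv; print('radius',np.hypot(*r),'ang',np.degrees(np.arctan2(r[1],r[0])))
a0=np.arctan2(r[1],r[0]); rad=np.hypot(*r)
for k in range(1,16):
    a=a0+np.radians(5*k); q=piv+rad*np.array([np.cos(a),np.sin(a)])
    if k==15: pass
    s=R.T@np.array([*(q-P[:2]),0]); print(k,s.round(1)[1:],round(-np.radians(5*k),3))
```

```text
t 29.57 P [ 598.9 -231.3  135. ] jaw -10.31 slide [0.001, -0.0018, 0.001] roll -0.0002 w 24.9 F [-0.4  0.4 -2.1] j7 15.2
radius 161.32431412850647 ang 79.09288070041886
1 [-14.1   0.5] -0.087
2 [-28.    2.2] -0.175
3 [-41.8   5.1] -0.262
4 [-55.3   9.2] -0.349
5 [-68.3  14.4] -0.436
6 [-80.9  20.8] -0.524
7 [-92.8  28.2] -0.611
8 [-104.1   36.7] -0.698
9 [-114.6   46.1] -0.785
10 [-124.2   56.3] -0.873
11 [-132.9   67.4] -0.96
12 [-140.5   79.2] -1.047
13 [-147.2   91.6] -1.134
14 [-152.7  104.6] -1.222
15 [-157.1  117.9] -1.309
```

servo_tool:
  rows:
    - {"slide": [0, -0.0141, 0.0005], "roll": -0.087}
    - {"slide": [0, -0.028, 0.0022], "roll": -0.175}
    - {"slide": [0, -0.0418, 0.0051], "roll": -0.262}
    - {"slide": [0, -0.0553, 0.0092], "roll": -0.349}
    - {"slide": [0, -0.0683, 0.0144], "roll": -0.436}
    - {"slide": [0, -0.0809, 0.0208], "roll": -0.524}
    - {"slide": [0, -0.0928, 0.0282], "roll": -0.611}
    - {"slide": [0, -0.1041, 0.0367], "roll": -0.698}
    - {"slide": [0, -0.1146, 0.0461], "roll": -0.785}
    - {"slide": [0, -0.1242, 0.0563], "roll": -0.873}
    - {"slide": [0, -0.1329, 0.0674], "roll": -0.96}
    - {"slide": [0, -0.1405, 0.0792], "roll": -1.047}
    - {"slide": [0, -0.1472, 0.0916], "roll": -1.134}
    - {"slide": [0, -0.1472, 0.0916], "roll": -1.134}
    - {"slide": [0, -0.1472, 0.0916], "roll": -1.134}
    - {"slide": [0, -0.1472, 0.0916], "roll": -1.134}

```text
time_s: 30.9
ee_pos: [438.2, -294.6, 135.2]
tcp_rot: [49.3, 90.0, 13.9]
contact_force: [-1.3, -0.8, -0.1]
grip_width: 23.8
```

Run:
```python
from h import *
plan([425.6,-317.6,135],63.2)
P,R,o=pose(); piv=np.array([568.4,-389.7]); r=P[:2]-piv; print('radius',np.hypot(*r),'ang',np.degrees(np.arctan2(r[1],r[0])))
s=arm.read_camera('scene')
i=s['frame'][:,:,::-1]
cv2.imwrite('pics/c20z.png',cv2.resize(i[190:320,235:370],None,fx=4.5,fy=4.5,interpolation=cv2.INTER_CUBIC))
a0=np.arctan2(r[1],r[0]); rad=np.hypot(*r)
for k in (3,6,9,11):
    a=a0+np.radians(k); q=piv+rad*np.array([np.cos(a),np.sin(a)])
    s=R.T@np.array([*(q-P[:2]),0]); print(k,s.round(1)[1:],round(-np.radians(k),3))
```

```text
t 30.9 P [ 438.2 -294.6  135.2] jaw 54.56 slide [0.0001, -0.026, 0.003] roll -0.1507 w 23.8 F [-1.3 -0.8 -0.1] j7 88.4
radius 161.210102476446 ang 143.8551036632026
3 [-8.4  0.1] -0.052
6 [-16.9   0.7] -0.105
9 [-25.2   1.7] -0.157
11 [-30.8   2.6] -0.192
```

View pics/c20z.png

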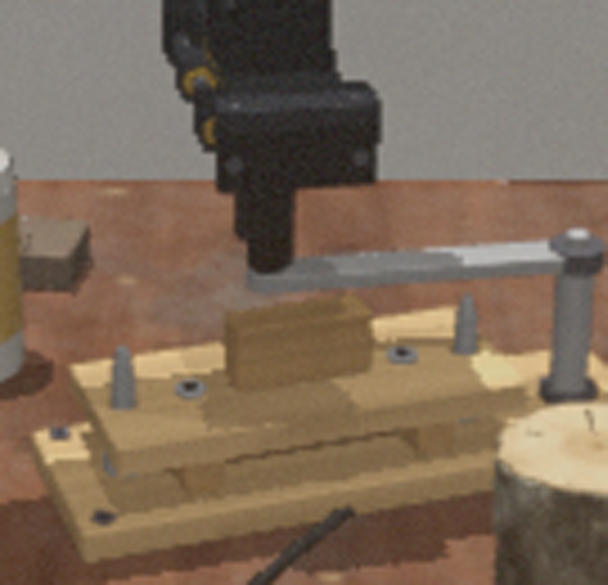

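servo_tool:
  rows:
    - {"slide": [0, -0.0084, 0.0001], "roll": -0.052}
    - {"slide": [0, -0.0169, 0.0007], "roll": -0.105}
    - {"slide": [0, -0.0215, 0.0012], "roll": -0.14}
    - {"slide": [0, -0.0252, 0.0017], "roll": -0.157}
    - {"slide": [0, -0.0252, 0.0017], "roll": -0.157}
    - {"slide": [0, -0.0252, 0.0017], "roll": -0.157}

```text
time_s: 31.45
ee_pos: [425.0, -316.3, 135.0]
tcp_rot: [-2.2, 90.0, -28.6]
contact_force: [1.7, -0.4, 0.7]
grip_width: 23.9
```

servo_tool:
  rows:
    - {"slide": [0, -0.001, 0], "roll": 0}
    - {"slide": [0, -0.002, 0], "roll": 0}
    - {"slide": [0, -0.002, 0], "roll": 0}

```text
time_s: 31.7
ee_pos: [423.9, -318.2, 135.1]
tcp_rot: [39.6, 90.0, 13.3]
contact_force: [-0.2, 0.9, -1.0]
grip_width: 24.3
```

Run:
```python
from h import *
plan([425.6,-317.6,135],63.2)
P,R,o=pose(); piv=np.array([568.4,-389.7]); r=P[:2]-piv; print('radius',np.hypot(*r),'ang',np.degrees(np.arctan2(r[1],r[0])))
s=arm.read_camera('scene');d=arm.read_camera('side')
i=s['frame'][:,:,::-1]
cv2.imwrite('pics/c21z.png',cv2.resize(i[190:320,235:370],None,fx=4.5,fy=4.5,interpolation=cv2.INTER_CUBIC))
i=d['frame'][:,:,::-1]
cv2.imwrite('pics/s21z.png',cv2.resize(i[170:310,270:430],None,fx=4.2,fy=4.2,interpolation=cv2.INTER_CUBIC))
```

```text
t 31.7 P [ 423.9 -318.2  135.1] jaw 63.66 slide [0.0001, 0.0013, 0.0013] roll 0.008 w 24.3 F [-0.2  0.9 -1. ] j7 100.6
radius 161.23449296393116 ang 153.67960085832408
```

View pics/c21z.png

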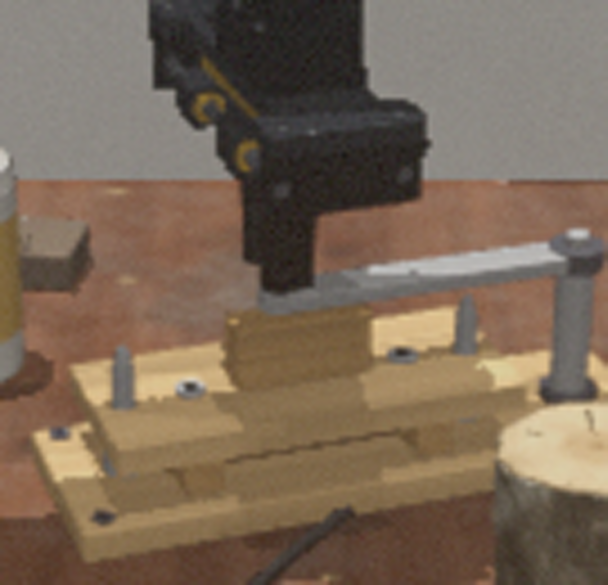

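View pics/s21z.png

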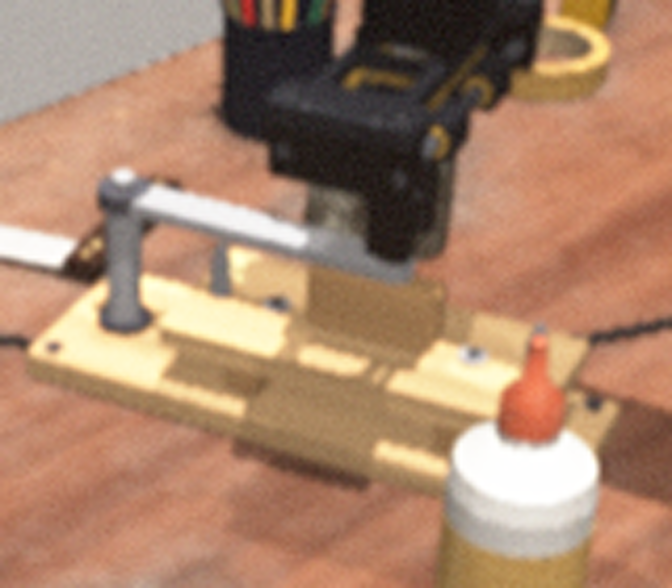

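servo_tool:
  rows:
    - {"slide": [0, -0.001, 0], "roll": 0}
    - {"slide": [0, -0.002, 0], "roll": 0}
    - {"slide": [0, -0.003, 0], "roll": 0}
    - {"slide": [0, -0.003, 0], "roll": 0}

```text
time_s: 32.13
ee_pos: [423.0, -319.8, 135.0]
tcp_rot: [94.7, 89.9, 68.4]
contact_force: [1.8, 4.8, 0.3]
grip_width: 24.3
```

servo_tool:
  rows:
    - {"slide": [0, 0.003, 0], "roll": 0}
    - {"slide": [0, 0.003, 0], "roll": 0}
    - {"slide": [0, 0.003, 0], "roll": 0}
    - {"slide": [0, 0.003, 0], "roll": 0}
  claw: 0.04

```text
time_s: 32.47
ee_pos: [423.3, -319.1, 135.2]
tcp_rot: [-71.6, 89.9, -98.0]
contact_force: [-1.0, -0.4, 0.7]
grip_width: 37.9
```

servo_tool:
  rows:
    - {"slide": [-0.02, 0, 0], "roll": 0}
    - {"slide": [-0.06, 0, 0], "roll": 0}
    - {"slide": [-0.1, 0, 0], "roll": 0}
    - {"slide": [-0.14, 0, 0], "roll": 0}
    - {"slide": [-0.14, 0, 0], "roll": 0}
    - {"slide": [-0.14, 0, 0], "roll": 0}

```text
time_s: 32.97
ee_pos: [424.6, -319.9, 278.0]
tcp_rot: [-5.4, 89.6, -31.8]
contact_force: [-0.4, 0.3, -0.8]
grip_width: 40.2
```

Run:
```python
from h import *
s=arm.read_camera('scene');d=arm.read_camera('side');w=arm.read_camera('wrist'); save(w,'w22')
i=s['frame'][:,:,::-1]
cv2.imwrite('pics/c22z.png',cv2.resize(i[190:320,235:370],None,fx=4.5,fy=4.5,interpolation=cv2.INTER_CUBIC))
i=d['frame'][:,:,::-1]
cv2.imwrite('pics/s22z.png',cv2.resize(i[170:310,270:430],None,fx=4.2,fy=4.2,interpolation=cv2.INTER_CUBIC))
for p in (s,d,w):
  for l in ['plate_grip','bar_knob','bar_pivot','sanding_block','glue_bottle','log','blank_mid']: print(l,[(np.round(x['xyz'],1).tolist(),round(x['score'],2)) for x in arm.mark_of(p,l)[:1]])
print(arm.get_obs()['time_s'],arm.get_obs()['contact_force'])
```

```text
plate_grip [([438.5, -321.0, 76.4], 0.65)]
bar_knob [([425.1, -315.5, 122.7], 0.66)]
bar_pivot [([568.1, -388.8, 101.2], 0.95)]
sanding_block [([492.1, -44.1, -1.6], 0.51)]
glue_bottle [([434.6, -320.7, 2.6], 0.67)]
log [([412.5, -523.6, -2.1], 0.82)]
blank_mid []
plate_grip [([431.5, -324.5, 72.2], 0.68)]
bar_knob [([425.8, -318.5, 118.8], 0.71)]
bar_pivot [([569.6, -391.7, 99.3], 0.96)]
sanding_block [([490.1, -48.0, 2.2], 0.95)]
glue_bottle [([390.2, -111.2, -1.7], 0.7)]
log [([407.8, -524.9, -3.3], 0.86)]
blank_mid []
plate_grip [([435.5, -322.2, 71.1], 0.85)]
bar_knob [([429.2, -323.9, 126.4], 0.58)]
bar_pivot [([571.3, -393.4, 99.1], 0.9)]
sanding_block [([491.0, -45.7, 1.5], 0.95)]
glue_bottle [([389.2, -114.7, -1.7], 0.93)]
log [([414.2, -521.3, 1.4], 0.91)]
blank_mid []
34.1667 [-0.34865614  0.44993824 -0.8791662 ]
```

View pics/c22z.png

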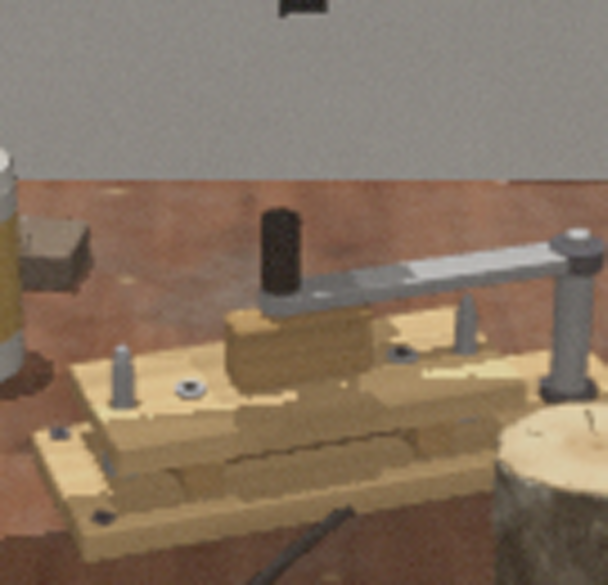

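View pics/s22z.png

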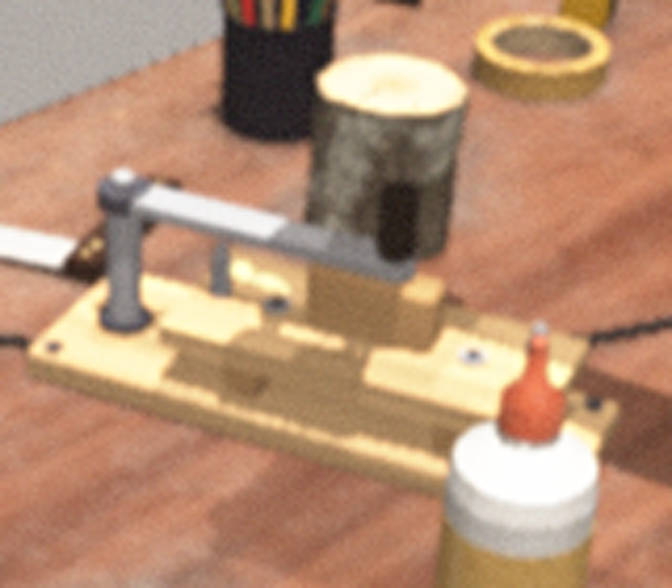

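View pics/w22.png

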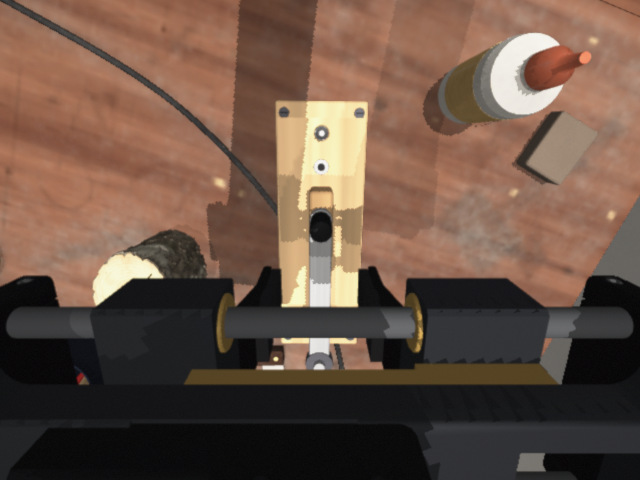

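Run:
```python
from bench import arm
print(arm.finish_job())
```

```text
the job is handed in; nothing more can be done
None
```

The jig is ready for drilling, and I handed the job in at about 34 s of the 69 s allowed. No verdict came back, so success rests on my own checks below.

**What I did**
1. I swung the bar aside by its knob, from about 1.07 to 1.30 rad.
2. I laid the blank in the bed.
3. I gripped the plate by the ends of its rib and lowered it over both pins onto the side walls. Gripping it that way kept the gripper clear of the open bar's knob. One wrist turn had gone the wrong way first, so I added a half turn before gripping.
4. I swung the bar back until it met its stop, with about 5 N of push, then lifted the arm clear.

**What the last checks showed**
- **Blank:** before the plate went on, the pictures showed it down in the channel and centred between the walls. The plate hides it now, so I could not check it again.
- **Plate:** both pins stand through the holes. The height readings averaged 73 mm, as wanted, but single readings spread from 71 to 76 mm.
- **Bar:** it lies straight along the rib, with its knob at about (426, -318), matching the closed position I had worked out.
- **Bystanders:** the sanding block, glue bottle and log are where they started, within measuring error. One reading put the glue bottle at the jig, but that was a false detection: the other two cameras and the pictures show it in place.
- **Robot:** the gripper is well above everything and touches nothing.

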